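# Pin the inspection camera and show it the spare contact insert

## Robot

A 7-joint arm with a two-finger parallel gripper is mounted at the origin on the work surface. World frame = base frame: x ahead of the robot, y to its left, z up, the work surface at z = 0. Lengths are in m, angles in rad, forces in N, time in s.
With the tool pointing down it reaches from about 0.4 to 0.85 m from the base axis. Payload 10.4 kg.
Tool frame: the origin (TCP) lies at the very end of the fingers, on their centre line; the grasp point (between the pads) lies 19 mm behind it (manip.grip_depth is the distance from the TCP to the grasp point, in m); z points along the fingers, y is the direction in which the jaws open and shut (so a half turn about z gives the same grasp; the last joint's range is limited). The gripper opens to 85 mm and grips with 20 to 120 N. Pads are 22 mm wide; open, the fingers measure 114 mm over their backs; the gripper's body (76 mm by 85 mm) begins 54 mm behind the grasp point. The pads swing forward as they close: fully open they stand 13 mm farther back than shut.
Start: joints at [-1.312, 0.332, -0.065, 1.46, 0.022, 1.35, -0.088], TCP at [0.174, 0.6, 0.231] pointing down, gripper open.
Joint ranges: [-2.6, 2.6], [-0.5, 2.12], [-1.47, 1.34], [0.16, 2.42], [-1.27, 4.41], [0.06, 2.06], [-2.6, 2.6]. Speed limits (rad/s): [2.22, 2.22, 2.79, 2.79, 3.14, 3.14, 3.14].

## Interface

Orientations are given as a unit quaternion [x, y, z, w].
In Python, from workcell import manip gives the robot as it stands.
- The arm moves only by the tool step_arm, never from a script. Its argument "motion" is a list of rows, each a list of 6 numbers: the shift along the tool's x, y, z in mm, then the turn, a rotation vector about the tool's x, y, z in degrees. A call has 1 to 20 rows; each row shifts and turns the pose as measured when the row begins, along the tool's axes as they then stand; what a row does not reach is not made up. A row lasts 1/8 s, in which the tool goes at most 62.5 mm and 10.7 degrees, less where a joint would pass 70% of its speed; a pose out of reach is approached as far as the arm can. A call with a gripper value outside its range is refused whole. "jaw" is the finger opening in mm, from 0 to 85.4, set as the call begins (left out, the last holds). The fingers move at their own pace and stop on an object; "force" is the grip in N (left out, the last holds). Time passes only in rows, so rows that do not move let the fingers close. It gives the time, the measured TCP pose, the force and the opening at its end, in the units of the state.
- manip.get_obs(): the state, without advancing time (a new reading comes with each control period).
- manip.camera(name): name is "scene" or "top"; returns the picture (384x512x3 uint8, blue, green, red); there is no depth.
- manip.camera_info(name): a dict with "camera_matrix" (3x3 intrinsics, pixels), "R" (3x3) and "t" (3): a world point X has camera coordinates R X + t. Camera axes: x right, y down, z forward; pixel columns grow to the right and rows downward; lengths in m; the calibration is good to about 2 mm. A picture is of the moment at which its call begins. camera_info takes no time and is no camera call.
- manip.hand_in(): hands the job in, once; it reports no verdict.
The state is a dict: "clock": time; "joint_pos": joint angles; "joint_velocities": joint speeds; "tau": joint torques, N m; "position": TCP position; "ee_rot": TCP orientation; "ft_force": force on the tool from outside, world axes, zero at the start; "torque": the same for the moment, N m; "grip_width": opening from 0.0 (shut) to 1.0 (fully open).
Only numpy, scipy, OpenCV 4.12 (cv2) and the standard library are available. Lean on these libraries where they do the work, as an engineer would, in place of code of your own. Each camera call takes 0.05 s, during which the arm holds its last target.

## Task

Slide the up-looking camera fully home to its lug and lock it by putting the loose pin right down through the lug and the camera's tongue. Then swing the storage box's cover flap up until it stands open, draw out the contact insert (the plate with the flat grip bar; leave the blank with the round stub in place) and finish holding it still and upright with its contact edge centred about 5 cm above the camera's window, touching neither camera nor stand. The program ends while holding the insert there, with the flap left open and the pin in place; leave everything else on the bench alone.

Things in the scene. Friction and masses are not known exactly. Their poses are not given: they have to be found in the camera images.
- carriage (a joint): Slide of the camera carriage, m: 0 is the near end, 0.060 fully home at its stop, which puts the tongue's hole exactly under the lug's hole. Grows along the stand's +x (towards the lug, away from the robot). About 2.5 N moves it; it stays where left until the pin locks it.
- push_face (a point): Centre of the carriage's near (-x) face, 30 mm above the table; axes as the stand. Face 60 mm wide (y), 14 to 38 mm above the table. The carriage is a grey block 60 x 60 mm with an upright black camera barrel (44 mm dia, 38 to 64 mm high) on its centre, 30 mm in +x from this face. Push in +x at the middle of the face, or move it by the barrel.
- lens (a point): Centre of the glass window on top of the camera barrel, looking straight up, 65.5 mm above the table; moves with the carriage. Axes as the stand. Carriage home: 60 mm in -x from the lug hole.
- lug_hole (a point): Centre of the mouth of the lug's vertical hole (10 mm dia, 2 mm chamfer), on the lug's top, 45 mm above the table, fixed to the stand. The lug is an aluminium bridge 34 (x) x 54 (y) mm, 10 mm thick, on two side posts; the tongue passes 2 mm under it. Axes as the stand.
- tongue_hole (a point): Mouth of the vertical hole (11 mm dia) in the steel tongue, 8 mm thick, 24 mm wide, on the carriage's far end, 33 mm above the table; under the lug when home. Free space of 15 mm below the tongue.
- stand: The camera stand with carriage, camera and lug, fixed to the bench; origin on the table under the slide: x along the slide away from the robot to the lug (hole 67 mm in +x), z up. Base plate 10 mm high, 90 mm wide, from 105 mm in -x to 95 mm in +x.
- pin_head (a point): Centre of the loose steel lock pin's head (16 mm dia, 24 mm tall); z is the pin's axis, up. Below is a shaft 8 mm dia, 30 mm long, foot chamfered; tip 42 mm below this point. About 40 g. It starts upright in a grey parking block (50 x 50 x 30 mm high, hole 10 mm dia), this point 44 mm above the table. Fully inserted its head rests on the lug, this point 12 mm above the lug's top.
- pin_tip (a point): Centre of the foot of the lock pin.
- pin: The lock pin as a whole; origin at its tip (see pin_head).
- flap (a joint): Hinge of the storage box's cover flap, rad: 0 shut, 1.57 upright, stop at 1.8. Stiff hinge (0.11 N m of friction): it stays where it is left.
- flap_tab (a point): Grip point on the flap's front tab; turns with the flap. Tab 30 mm wide (y), 6 mm thick, jutting 40 mm beyond the box's front wall, free beneath; this point is in mid-thickness, 26 mm ahead of the front wall, 14 mm from the tab's tip, 126 mm from the hinge line, about 88 mm above the table when shut. x points from the tab to the hinge.
- flap_hinge (a point): Middle of the hinge line on the box's far top edge, 87 mm above the table, fixed to the box. y is the hinge line, x points out of the box away from the robot, z up; the flap's front edge swings up, about +y. Box grey, outside 100 (x) x 160 (y) x 85 mm high, walls 5 mm, its centre 50 mm in -x from here. Flap plate 100 x 160 x 6 mm.
- insert_grip (a point): Centre of the insert's black grip bar, 34 (x) x 10 (y) x 22 (z) mm, gripped across y. Under it an aluminium plate 80 (x) x 5 (y) x 50 (z) mm, brass contacts along its lower edge, 61 mm below this point. About 90 g. Stands loose in one of the box's two slots, 32 mm either side of the middle in y; point 66 mm above the table, bar top 8 mm below the rim. Draw straight up.
- insert_edge (a point): Middle of the insert's lower (contact) edge; axes as the insert. It stands 35 mm deep between guides with 1.5 mm play.
- insert: The contact insert as a whole; origin at the middle of its lower edge (see insert_grip).
- blank_grip (a point): Middle of the round stub (12 mm dia, 18 mm tall) on the blank plate in the other slot, 64 mm away in y; plate 80 x 5 x 50 mm, no contacts. Not wanted: leave in place.
- flux_mid (a point): Bystander, sizes in mm: amber bottle, 40 dia x 85 high; point on its axis about half-way up. Leave alone.
- dish_mid (a point): Bystander, sizes in mm: shallow glass dish, 84 dia x 16 high; point on its axis about half-way up. Leave alone.
- driver_mid (a point): Bystander, sizes in mm: screwdriver lying flat, 150 long; point on its axis about half-way up. Leave alone.
- reel_mid (a point): Bystander, sizes in mm: flat black component reel, 90 dia x 14 high; point on its axis about half-way up. Leave alone.
- chips_mid (a point): Bystander, sizes in mm: white chip tray, 90 x 70 x 20; point on its axis about half-way up. Leave alone.
- mouse_mid (a point): Bystander, sizes in mm: black computer mouse, 100 x 58 x 26; point on its axis about half-way up. Leave alone.
- weight_mid (a point): Bystander, sizes in mm: brass test weight, 32 dia x 35 high; point on its axis about half-way up. Leave alone.

How it is judged:
On the way, in this order (a step that is already met when the one before it is completed fails the run):
1. the camera carriage is pushed fully home (value of joint carriage above 0.057 m), for 0.2 s.
2. the pin is right down through lug and tongue (value of joint carriage above 0.057 m and z of pin_tip in the frame of lug_hole below -0.025 m and horizontal distance between pin_tip and lug_hole below 0.005 m and angle between pin_tip's own z axis and vertical below 0.2 rad), for 0.2 s.
3. the cover flap stands open (value of joint flap above 1.35 rad), for 0.2 s.
4. the insert is drawn clear of the box, held by the fingers (z of insert_edge in the frame of flap_hinge above 0 m and contact force between the fingers and insert above 1 N), for 0.1 s.
At the end, for the whole second after the job is handed in: The fingers hold the insert still, upright within 0.2 rad, edge within 18 mm sideways of the window's centre and 20 to 85 mm above it, clear of camera and stand; carriage home within 3 mm, released pin at least 25 mm into the lug, flap open by at least 1.25 rad (all of step 2 and value of joint flap above 1.25 rad and horizontal distance between insert_edge and lens below 0.018 m and z of insert_edge in the frame of lens between 0.02 and 0.085 m and angle between insert_edge's own z axis and vertical below 0.2 rad and contact force between the fingers and insert above 1 N and contact force between insert and stand below 0.1 N and linear speed of insert below 0.03 m/s and contact force between the fingers and pin below 0.1 N); the arm keeps its last pose, push and grip.
It fails at once if a bystander is displaced by more than 4 cm (distance of any of flux_mid, dish_mid, driver_mid, reel_mid, chips_mid, mouse_mid, weight_mid from where it was at the start of the episode above 0.04 m).
It fails at once if the blank is pulled out of its slot (distance of blank_grip from where it was at the start of the episode above 0.025 m).
It fails at once if the insert is struck against the camera or stand (contact force between insert and stand above 5 N).
It also fails if it takes over 72 s, if anything falls off the work surface, if the arm or the gripper's body presses on something with over 40 N, if the wrist force passes 120 N, or if a joint passes its speed limit or range.

## Working session

There is one attempt and no reset: what is moved stays moved. The work goes in short steps, Python scripts to look and compute and a tool call to move; the robot and the scene stay as the last step left them, time stands still between calls to the robot, and variables do not carry over. Pictures are saved under pics/ and viewed, and the job is handed in when it is done.

Besides the shell and the picture viewer there is one more tool, called after "Call:" by a JSON object that holds its "fn" and its "kwargs". step_arm: Moves the arm, as the interface text tells. Its arguments: {"type":"object","properties":{"motion":{"type":"array"},"jaw":{"type":"number"},"force":{"type":"number"}},"required":["motion"]}

```bash
mkdir -p pics; ls
cat > h.py <<'E'
import numpy as np, cv2
from workcell import manip
def snap(n):
    for c in ("scene","top"):
        cv2.imwrite(f"pics/{n}_{c}.png", manip.camera(c))
def proj(c,X):
    i=manip.camera_info(c);K=np.array(i["camera_matrix"]);p=K@(np.array(i["R"])@np.array(X)+np.array(i["t"]));return p[:2]/p[2]
def P(c):
    i=manip.camera_info(c);return np.array(i["camera_matrix"])@np.c_[np.array(i["R"]),np.array(i["t"])]
def tri(a,b):
    X=cv2.triangulatePoints(P("scene"),P("top"),np.array(a,float).reshape(2,1),np.array(b,float).reshape(2,1)).ravel();X=X[:3]/X[3]
    e=[np.linalg.norm(proj("scene",X)-a),np.linalg.norm(proj("top",X)-b)]
    return X,e
def ray(c,uv,z):
    i=manip.camera_info(c);R=np.array(i["R"]);t=np.array(i["t"]);d=R.T@np.linalg.inv(np.array(i["camera_matrix"]))@[*uv,1.];o=-R.T@t
    return o+d*(z-o[2])/d[2]
def crop(n,c,u0,v0,w,h,s):
    im=cv2.imread(f"pics/{n}_{c}.png")[v0:v0+h,u0:u0+w]
    cv2.imwrite(f"pics/{n}_{c}_{u0}_{v0}.png",cv2.resize(im,None,fx=s,fy=s,interpolation=cv2.INTER_CUBIC))
E
python3 - <<'E'
from h import *
np.set_printoptions(precision=4,suppress=True)
snap("a")
for c in("scene","top"):
    i=manip.camera_info(c);R=np.array(i["R"]);print(c,i,-R.T@np.array(i["t"]))
print(manip.get_obs(),manip.grip_depth)
E
```

```text
pics
scene {'camera_matrix': array([[463.0493,   0.    , 251.6128],
       [  0.    , 463.0493, 191.0445],
       [  0.    ,   0.    ,   1.    ]]), 'R': array([[-0.8549,  0.5188, -0.0002],
       [ 0.4107,  0.6765, -0.6113],
       [-0.317 , -0.5227, -0.7914]]), 't': array([ 0.4952, -0.1427,  1.4676])} [0.9472 0.6067 1.0743]
top {'camera_matrix': array([[399.4959,   0.    , 256.1864],
       [  0.    , 399.4959, 196.2391],
       [  0.    ,   0.    ,   1.    ]]), 'R': array([[-0.0282, -0.9996, -0.0028],
       [-0.9956,  0.0283, -0.089 ],
       [ 0.089 ,  0.0002, -0.996 ]]), 't': array([-0.0328,  0.5516,  1.2315])} [ 0.4387 -0.0487  1.2755]
{'clock': 0.1, 'joint_pos': array([-1.3116,  0.3328, -0.0647,  1.4608,  0.0216,  1.3499, -0.0885]), 'joint_velocities': array([ 0.0001, -0.0011, -0.0012, -0.0005,  0.0003,  0.0008, -0.0008]), 'tau': array([  0.002 , -62.676 ,   0.0495, -39.2422,   0.0164,   0.0072,
        -0.    ]), 'position': array([0.1737, 0.6   , 0.2306]), 'ee_rot': array([ 0.1404,  0.9901, -0.0006, -0.0001]), 'ft_force': array([ 0.5889, -0.0866, -0.3163]), 'torque': array([ 0.0056,  0.0102, -0.0271]), 'grip_width': 0.9998259712251394} 0.0187
```

View pics/a_scene.png

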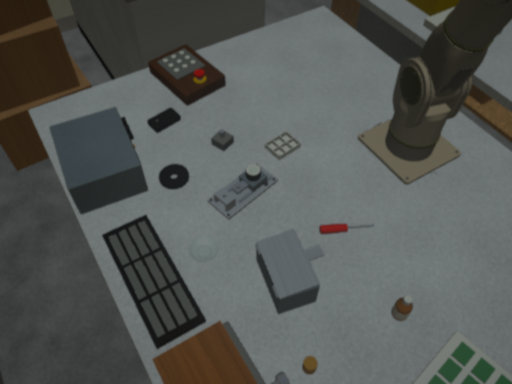

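View pics/a_top.png

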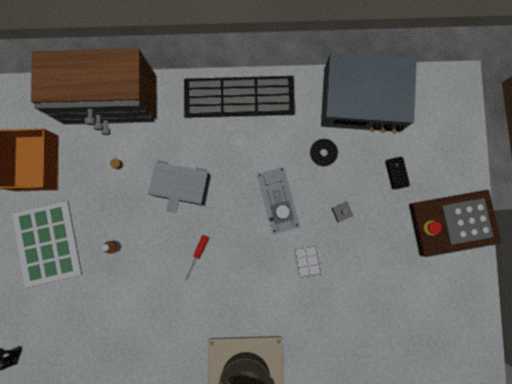

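The scene view shows the stand at about (243,190), the parking block at (222,140) and the box at (288,270). In the top view they are at (280,202), (342,212) and (180,185). The arm is out of the way at lower left of the top view. I'll enlarge these areas.

Run:
```python
from h import *
crop("a","scene",195,120,100,75+25,8) if 0 else crop("a","scene",195,122,100,100,6)
crop("a","top",250,160,110,80,7)
crop("a","scene",245,215,90,100,6)
crop("a","top",140,150,80,70,8)
```

```text
(no output)
```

View pics/a_scene_195_122.png

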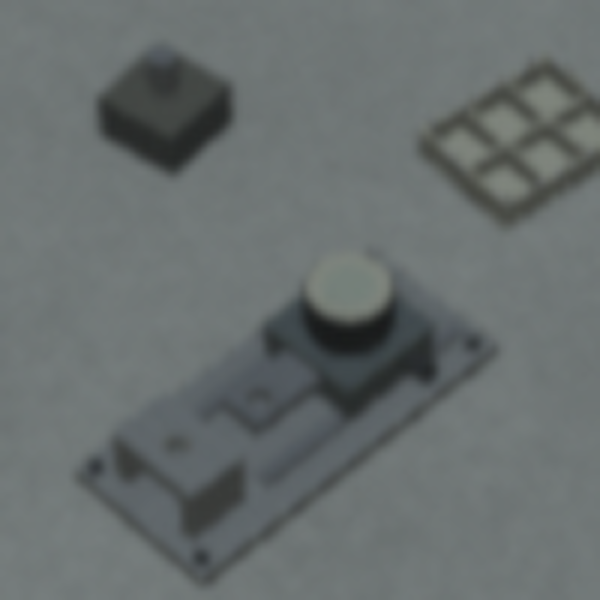

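View pics/a_top_250_160.png

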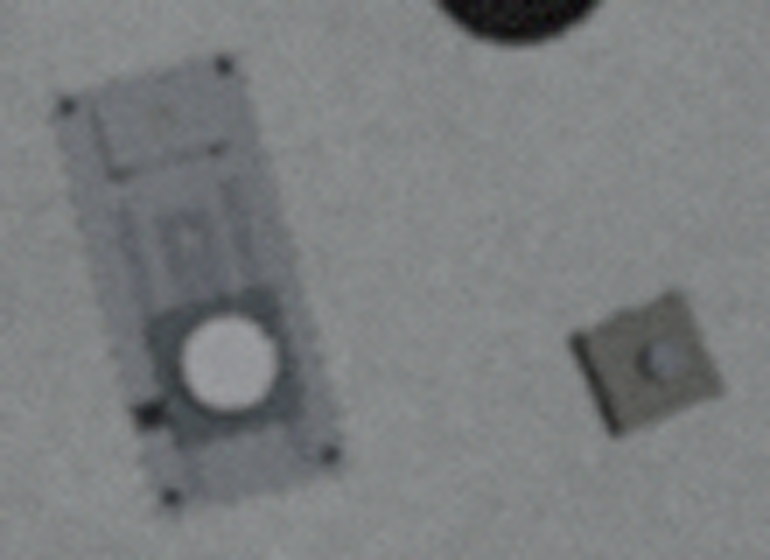

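View pics/a_scene_245_215.png

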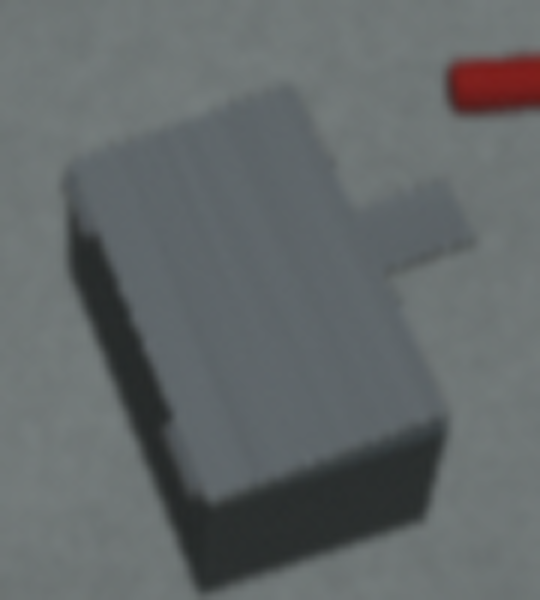

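View pics/a_top_140_150.png

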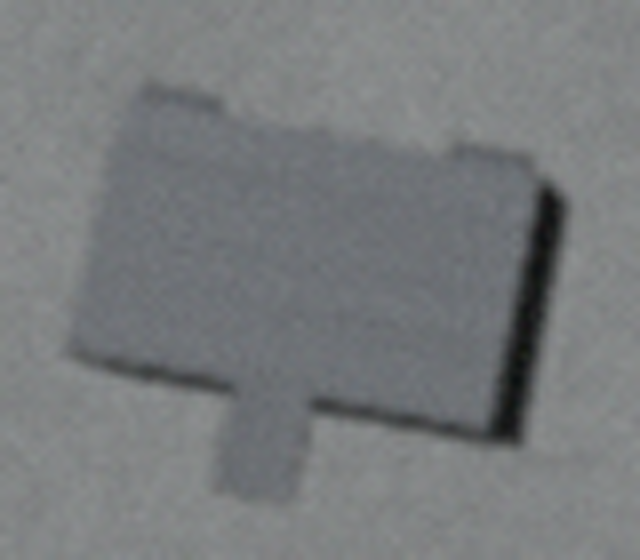

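```bash
cat >> h.py <<'E'
def un(U,V,s,u0,v0): return np.array([(U+.5)/s-.5+u0,(V+.5)/s-.5+v0])
E
python3 - <<'E'
from h import *
np.set_printoptions(precision=4,suppress=True)
S=lambda U,V:un(U,V,6,195,122)
T=lambda U,V:un(U,V,7,250,160)
pts=dict(lens=((347,286),(230,362)),lug=((177,444),(165,110)),tong=((260,397),(188,237)),pintop=((163,55),(668,360)),
 c1=((80,477),(50,92)),c2=((205,583),(240-190,55+37)),c3=((497,348),(155,515)))
for k,(a,b) in pts.items():
    if k=='c2': continue
    print(k,*tri(S(*a),T(*b)))
for n,p in dict(c0=(50,92),c1=(240,55),c2=(345,460),c3=(155,515)).items(): print("topbase",n,ray("top",T(*p),.01))
for n,p in dict(a=(80,477),b=(205,583),c=(497,348)).items(): print("scenebase",n,ray("scene",S(*p),.01))
for n,p in dict(blockcorners0=(572,340),b1=(680,292),b2=(722,390),b3=(618,437)).items(): print(n,ray("top",T(*p),.03))
for n,p in dict(b0=(100,100),b1=(163,42),b2=(232,82),b3=(172,152)).items(): print("scene",n,ray("scene",S(*p),.03))
S=lambda U,V:un(U,V,6,245,215)
T=lambda U,V:un(U,V,8,140,150)
for k,(a,b) in dict(tab1=((445,182),(297,503)),tab2=((478,240),(215,492)),fl=((290,82),(495,438)),fr=((445,425),(70,355)),back1=((75,160),(535,175)),back2=((210,500),(140,95))).items():
    print(k,*tri(S(*a),T(*b)), ray("scene",S(*a),.088),ray("top",T(*b),.088))
for k,p in dict(flux=(112,246),dish=(240,143),drv=(198,250),reel=(323,152),chips=(307,261),mouse=(397,172),w=(116,163)).items(): print(k,ray("top",p,.02))
E
```

```text
lens [ 0.4992 -0.127   0.0634] [np.float64(0.10541351133970353), np.float64(0.13358781856653104)]
lug [ 0.6102 -0.1012  0.0443] [np.float64(0.7686638665144736), np.float64(0.9246977837094461)]
tong [ 0.5569 -0.112   0.0322] [np.float64(0.054448257637981716), np.float64(0.06690980183249937)]
pintop [ 0.4945 -0.3188  0.0521] [np.float64(0.09936132903983229), np.float64(0.13505742873350826)]
c1 [ 0.6459 -0.0692  0.0765] [np.float64(8.999284267226422), np.float64(10.93899533768348)]
c3 [ 0.4332 -0.0939  0.0094] [np.float64(0.09204298392638058), np.float64(0.1160824204345117)]
topbase c0 [ 0.6272 -0.0522  0.01  ]
topbase c1 [ 0.6418 -0.1395  0.01  ]
topbase c2 [ 0.4558 -0.1805  0.01  ]
topbase c3 [ 0.4335 -0.0941  0.01  ]
scenebase a [ 0.6464 -0.1301  0.01  ]
scenebase b [ 0.6256 -0.0461  0.01  ]
scenebase c [ 0.4333 -0.0933  0.01  ]
blockcorners0 [ 0.506  -0.2816  0.03  ]
b1 [ 0.5261 -0.3307  0.03  ]
b2 [ 0.4819 -0.3473  0.03  ]
b3 [ 0.4623 -0.3001  0.03  ]
scene b0 [ 0.5286 -0.3267  0.03  ]
scene b1 [ 0.4798 -0.347   0.03  ]
scene b2 [ 0.4633 -0.3024  0.03  ]
scene b3 [ 0.5145 -0.275   
[... 352 characters left out ...]
oat64(0.3503535175279418)] [0.5245 0.1114 0.088 ] [0.5253 0.1154 0.088 ]
fr [0.5616 0.2734 0.087 ] [np.float64(0.27903642885212177), np.float64(0.29158955119741325)] [0.5625 0.2733 0.088 ] [0.5608 0.2736 0.088 ]
back1 [0.6232 0.0985 0.0909] [np.float64(0.018319889723748626), np.float64(0.02035111310359991)] [0.6223 0.097  0.088 ] [0.6237 0.0988 0.088 ]
back2 [0.6575 0.2494 0.0832] [np.float64(0.7271258244411067), np.float64(0.7415662485993881)] [0.6576 0.2521 0.088 ] [0.6584 0.2469 0.088 ]
flux [0.4076 0.4062 0.02  ]
dish [ 0.7229 -0.0015  0.02  ]
drv [0.3877 0.1378 0.02  ]
reel [ 0.6862 -0.2651  0.02  ]
chips [ 0.3443 -0.2006  0.02  ]
mouse [ 0.6153 -0.4967  0.02  ]
w [0.6697 0.3945 0.02  ]
```

```bash
cat >> h.py <<'E'
from scipy.spatial.transform import Rotation as Ro
def down(psi):
    p=np.deg2rad(psi);x=-np.array([np.cos(p),np.sin(p),0]);y=np.array([-np.sin(p),np.cos(p),0]);return Ro.from_matrix(np.c_[x,y,[0,0,-1]])
def rows(wps,start=None,v=55,w=10):
    """wps: (xyz, Rotation or psi). prints rows"""
    if start is None:
        o=manip.get_obs();p,R=np.array(o["position"]),Ro.from_quat(o["ee_rot"])
    else: p,R=start
    out=[]
    for x,q in wps:
        q=down(q) if np.isscalar(q) else q; x=np.array(x,float)
        rv=(R.inv()*q).as_rotvec(degrees=True)
        n=max(1,int(np.ceil(max(np.linalg.norm(x-p)*1000/v,np.linalg.norm(rv)/w))))
        st=Ro.from_rotvec(rv/n,degrees=True)
        d=(x-p)/n*1000
        for k in range(n):
            s=R.inv().apply(d); out.append([round(float(a),1) for a in s]+[round(float(a),1) for a in rv/n]); R=R*st
        out.append("--"); p=x;R=q
    for r in out: print(r)
def st():
    o=manip.get_obs();R=Ro.from_quat(o["ee_rot"]).as_matrix()
    print("t",round(o["clock"],2),"p",np.round(o["position"],4),"psi",round(float(np.degrees(np.arctan2(-R[0,1],R[1,1]))),2),"tilt",np.round(R[:,2],3),"F",np.round(o["ft_force"],2),"T",np.round(o["torque"],2),"w",round(o["grip_width"]*85.4,1),"q",np.round(o["joint_pos"],2))
E
python3 - <<'E'
from h import *
st()
# stand
o=np.array([0.610,-0.101]);psi=np.deg2rad(13);ex=np.array([np.cos(psi),np.sin(psi)])
lens=o-.114*ex; print("lens",lens)
pre=o-(.114+.030+.035)*ex; print("pre",pre)
rows([((.42,.45,.23),-16),((.42,.1,.2),-2),((*pre,.15),13),((*pre,.027),13)])
E
```

```text
t 0.1 p [0.1737 0.6    0.2306] psi -16.15 tilt [-0.    -0.001 -1.   ] F [ 0.59 -0.09 -0.32] T [ 0.01  0.01 -0.03] w 85.4 q [-1.31  0.33 -0.06  1.46  0.02  1.35 -0.09]
lens [ 0.49892181 -0.12664442]
pre [ 0.43558776 -0.14126624]
[-46.4, -12.6, 0.1, -0.0, 0.0, -0.0]
[-46.4, -12.6, 0.1, -0.0, 0.0, -0.0]
[-46.4, -12.6, 0.1, -0.0, 0.0, -0.0]
[-46.4, -12.7, 0.1, -0.0, 0.0, -0.0]
[-46.4, -12.7, 0.1, -0.0, 0.0, -0.0]
[-46.4, -12.7, 0.1, -0.0, 0.0, -0.0]
--
[-13.8, -48.1, 4.3, 0.0, 0.0, -2.0]
[-12.1, -48.5, 4.3, 0.0, 0.0, -2.0]
[-10.4, -48.9, 4.3, 0.0, 0.0, -2.0]
[-8.7, -49.2, 4.3, 0.0, 0.0, -2.0]
[-7.0, -49.5, 4.3, 0.0, 0.0, -2.0]
[-5.2, -49.7, 4.3, 0.0, 0.0, -2.0]
[-3.5, -49.9, 4.3, 0.0, 0.0, -2.0]
--
[-4.8, -48.1, 10.0, 0.0, 0.0, -3.0]
[-2.3, -48.3, 10.0, 0.0, 0.0, -3.0]
[0.3, -48.4, 10.0, 0.0, 0.0, -3.0]
[2.8, -48.3, 10.0, 0.0, 0.0, -3.0]
[5.3, -48.1, 10.0, 0.0, 0.0, -3.0]
--
[0.0, 0.0, 41.0, 0.0, 0.0, 0.0]
[0.0, 0.0, 41.0, 0.0, 0.0, 0.0]
[0.0, 0.0, 41.0, 0.0, 0.0, 0.0]
--
```

Call:
{"fn": "step_arm", "kwargs": {"motion": [[-46, -13, 0, 0, 0, 0], [-46, -13, 0, 0, 0, 0], [-46, -13, 0, 0, 0, 0], [-46, -13, 0, 0, 0, 0], [-46, -13, 0, 0, 0, 0], [-46, -13, 0, 0, 0, 0], [-14, -48, 4, 0, 0, -2], [-12, -48, 4, 0, 0, -2], [-10, -49, 4, 0, 0, -2], [-9, -49, 4, 0, 0, -2], [-7, -50, 4, 0, 0, -2], [-5, -50, 4, 0, 0, -2], [-4, -50, 4, 0, 0, -2], [-5, -48, 10, 0, 0, -3], [-2, -48, 10, 0, 0, -3], [0, -48, 10, 0, 0, -3], [3, -48, 10, 0, 0, -3], [5, -48, 10, 0, 0, -3], [0, 0, 0, 0, 0, 0]], "jaw": 0, "force": 40}}

```text
clock: 2.48
position: [0.4398, -0.1681, 0.1474]
ee_rot: [-0.121, 0.993, -0.003, -0.003]
ft_force: [0.1, 0.7, -0.1]
grip_width: -0.001
```

Run:
```python
from h import *
st()
rows([((0.4356,-0.1413,.1),13),((0.4356,-0.1413,.027),13)])
```

```text
t 2.48 p [ 0.4398 -0.1681  0.1474] psi 13.89 tilt [-0.006 -0.007 -1.   ] F [ 0.05  0.73 -0.05] T [-0.01  0.02  0.02] w -0.1 q [-0.37  0.05  0.66  1.99 -0.02  1.12  2.11]
[-2.7, 27.3, 47.2, -0.3, -0.4, 0.9]
--
[0.0, 0.0, 36.5, 0.0, 0.0, 0.0]
[0.0, 0.0, 36.5, 0.0, 0.0, 0.0]
--
```

Call:
{"fn": "step_arm", "kwargs": {"motion": [[-3, 27, 45, 0, 0, 0.5], [0, 0, 36, 0, 0, 0], [0, 0, 35, 0, 0, 0], [0, 0, 0, 0, 0, 0]]}}

```text
clock: 2.98
position: [0.4359, -0.1388, 0.0286]
ee_rot: [-0.117, 0.993, -0.002, -0.003]
ft_force: [-0.7, 0.2, 1.5]
grip_width: -0.001
```

Run:
```python
from h import *
st(); snap("b")
crop("b","scene",195,122,100,100,6)
crop("b","top",250,160,110,80,7)
```

```text
t 2.98 p [ 0.4359 -0.1388  0.0286] psi 13.38 tilt [-0.005 -0.005 -1.   ] F [-0.69  0.17  1.47] T [0.02 0.03 0.  ] w -0.1 q [-0.36  0.23  0.61  2.12 -0.16  0.84  2.16]
```

View pics/b_scene_195_122.png

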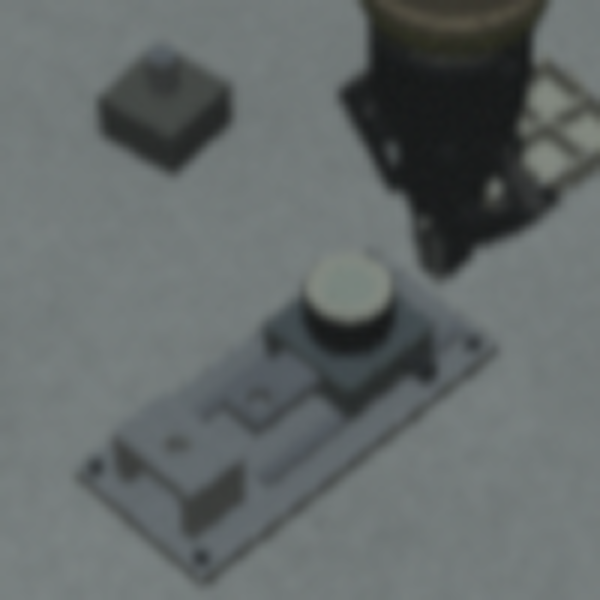

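View pics/b_top_250_160.png

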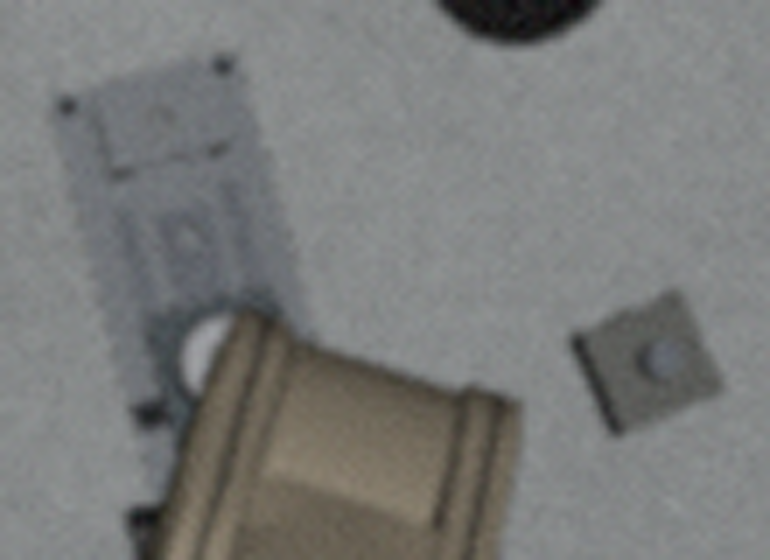

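The closed finger tips (scene crop about 442,272) sit just behind the carriage's near face, on its centre line, and the stand has not moved. I'll push along the stand's +x.

Call:
{"fn": "step_arm", "kwargs": {"motion": [[-12, 0, 1, 0, 0, 0.5], [-12, 0, 0, 0, 0, 0], [-12, 0, 0, 0, 0, 0], [-12, 0, 0, 0, 0, 0], [-12, 0, 0, 0, 0, 0]]}}

```text
clock: 3.7
position: [0.5012, -0.1248, 0.0328]
ee_rot: [-0.112, 0.994, -0.002, 0.001]
ft_force: [-2.6, -1.2, 0.0]
grip_width: -0.004
```

Run:
```python
from h import *
st()
p=np.array(manip.get_obs()["position"][:2]);o=np.array([0.610,-0.101]);a=np.deg2rad(13);d=p-o
print("stand-local rel lug x,y",d@[np.cos(a),np.sin(a)],d@[-np.sin(a),np.cos(a)])
```

```text
t 3.7 p [ 0.5012 -0.1248  0.0328] psi 12.84 tilt [ 0.002 -0.004 -1.   ] F [-2.59 -1.16  0.03] T [-0.1   0.67 -0.02] w -0.3 q [-0.35  0.34  0.58  1.98 -0.24  0.88  2.15]
stand-local rel lug x,y -0.11132608700828504 0.0012570746485870059
```

Call:
{"fn": "step_arm", "kwargs": {"motion": [[-5, 0, 3, 0, 0, 0], [-4, 0, 2, 0, 0, 0], [-3, 0, 0, 0, 0, 0], [-3, 0, 0, 0, 0, 0]]}}

```text
clock: 4.2
position: [0.5094, -0.1236, 0.0258]
ee_rot: [-0.11, 0.994, -0.001, -0.007]
ft_force: [-14.7, -1.0, 8.8]
grip_width: 0.0
```

```bash
cat >> h.py <<'E'
def loc():
    p=np.array(manip.get_obs()["position"][:2]);o=np.array([0.610,-0.101]);a=np.deg2rad(13);d=p-o
    print("stand-local rel lug x,y",d@[np.cos(a),np.sin(a)],d@[-np.sin(a),np.cos(a)])
E
python3 - <<'E'
from h import *
st();loc()
E
```

```text
t 4.2 p [ 0.5094 -0.1236  0.0258] psi 12.67 tilt [-0.014 -0.004 -1.   ] F [-14.72  -0.98   8.83] T [-0.35  3.02  0.05] w 0.0 q [-0.34  0.38  0.57  1.95 -0.25  0.9   2.15]
stand-local rel lug x,y -0.10315665533734313 0.0006092695345143806
```

Call:
{"fn": "step_arm", "kwargs": {"motion": [[-3, 0, -1, 0, 0, 0], [-2, 0, 0, 0, 0, 0]]}}

```text
clock: 4.45
position: [0.5092, -0.1238, 0.0253]
ee_rot: [-0.109, 0.994, -0.0, -0.012]
ft_force: [-8.1, -1.4, 6.1]
grip_width: 0.0
```

Run:
```python
from h import *
st();loc()
```

```text
t 4.45 p [ 0.5092 -0.1238  0.0253] psi 12.52 tilt [-0.024 -0.003 -1.   ] F [-8.12 -1.45  6.12] T [-0.16  1.78  0.03] w 0.0 q [-0.34  0.39  0.57  1.94 -0.25  0.91  2.15]
stand-local rel lug x,y -0.10333899652431149 0.00048025111117306414
```

Run:
```python
from h import *
a=np.deg2rad(13);p=np.array(manip.get_obs()["position"])
b=p-np.array([.025*np.cos(a),.025*np.sin(a),0]); b[2]=.027
rows([(b,13),((*b[:2],.12),13),((.495,-.317,.12),-10)])
```

```text
[25.0, -0.2, -1.1, 0.1, -1.4, -0.5]
--
[0.0, 0.0, -46.5, 0.0, 0.0, 0.0]
[0.0, 0.0, -46.5, 0.0, 0.0, 0.0]
--
[8.1, -46.3, 0.0, 0.0, 0.0, 5.7]
[3.4, -46.8, 0.0, 0.0, 0.0, 5.7]
[-1.3, -46.9, 0.0, 0.0, 0.0, 5.7]
[-6.0, -46.6, 0.0, 0.0, 0.0, 5.7]
--
```

Call:
{"fn": "step_arm", "kwargs": {"motion": [[25, 0, -1, 0, -1.4, 0], [0, 0, -46, 0, 0, 0], [0, 0, -46, 0, 0, 0], [8, -46, 0, 0, 0, 5.7], [3, -46, 0, 0, 0, 5.7], [-1, -46, 0, 0, 0, 5.7], [-6, -40, 0, 0, 0, 5.7], [0, 0, 0, 0, 0, 0]], "jaw": 45}}

```text
clock: 5.45
position: [0.4979, -0.3138, 0.123]
ee_rot: [0.094, 0.996, 0.0, 0.005]
ft_force: [-0.2, -0.0, 0.3]
grip_width: 0.527
```

Run:
```python
from h import *
st(); snap("c")
crop("c","scene",195,122,100,100,6)
crop("c","top",250,160,110,80,7)
rows([((.495,-.317,.08),-10),((.495,-.317,.032),-10)])
```

```text
t 5.45 p [ 0.4979 -0.3138  0.123 ] psi -10.82 tilt [ 0.011 -0.    -1.   ] F [-0.19 -0.04  0.26] T [-0.    0.01  0.01] w 45.0 q [-0.12  0.4   0.76  1.73 -0.31  1.12  2.12]
[2.8, -7.5, 42.7, 0.2, 0.6, -0.5]
--
[0.0, 0.0, 48.0, 0.0, 0.0, 0.0]
--
```

View pics/c_scene_195_122.png

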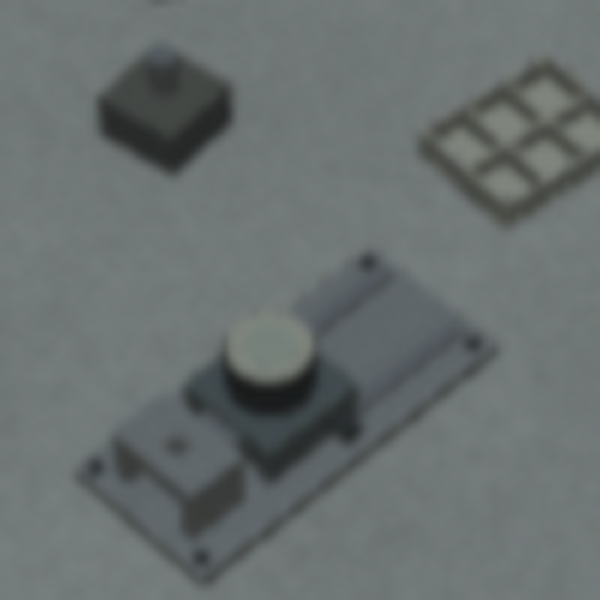

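View pics/c_top_250_160.png

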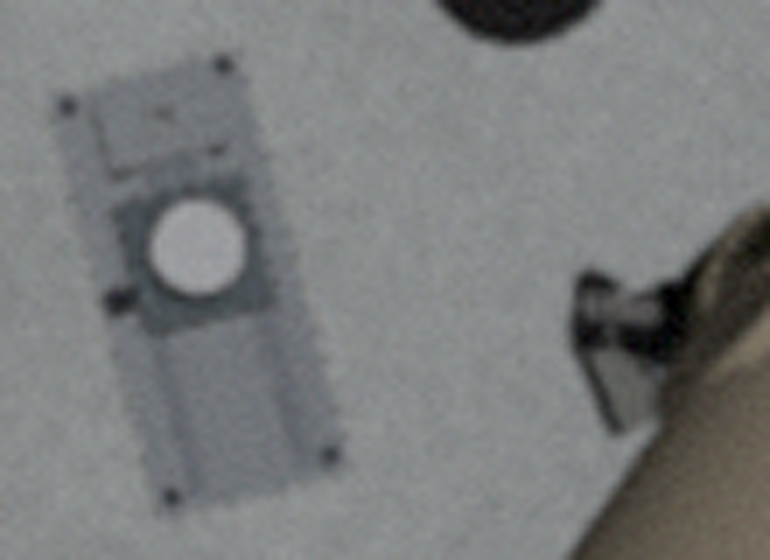

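The lens has moved up to the lug (scene crop 268,347; top crop 198,247). All four base screws and the lug hole are visible, which gives a better pose for the stand.

Run:
```python
from h import *
np.set_printoptions(precision=4,suppress=True)
S=lambda U,V:un(U,V,6,195,122)
T=lambda U,V:un(U,V,7,250,160)
print("lens",*tri(S(268,347),T(198,247)))
print("lug",*tri(S(177,446),T(165,111)))
s=[(202,558),(97,468),(368,262),(473,345)];t=[(67,105),(224,66),(331,455),(172,496)]
for f,pts,c in((S,s,"scene"),(T,t,"top")):
    q=np.array([ray(c,f(*p),.010)[:2] for p in pts]);m=q.mean(0);d=(q[0]+q[1]-q[2]-q[3]);an=np.arctan2(d[1],d[0]);e=np.array([np.cos(an),np.sin(an)])
    print(c,q.tolist(),"ctr",m,"yaw",np.degrees(an),"lug pred",m+.072*e, "lens pred",m+.012*e)
    print(" lens ray .0655",ray(c,f(*((268,347) if c=="scene" else (198,247))),.0655)," lug ray .045",ray(c,f(*((177,446) if c=="scene" else (165,111))),.045)," pin .056",ray(c,f(*((163,55) if c=="scene" else (668,360))),.056))
```

```text
lens [ 0.5498 -0.1149  0.0623] [np.float64(0.13868132073153375), np.float64(0.17209775239601943)]
lug [ 0.6101 -0.1014  0.0425] [np.float64(0.7332797902886078), np.float64(0.8819991059884597)]
scene [[0.6198220137763433, -0.05907981065363599], [0.6369421670938012, -0.13057090063595322], [0.45839851999215525, -0.17404747339029802], [0.44241423547072745, -0.1010173131460983]] ctr [ 0.5394 -0.1162] yaw 13.493561867326529 lug pred [ 0.6094 -0.0994] lens pred [ 0.5511 -0.1134]
 lens ray .0655 [ 0.5514 -0.1129  0.0655]  lug ray .045 [ 0.6094 -0.0983  0.045 ]  pin .056 [ 0.4961 -0.315   0.056 ]
top [[0.6209607041148262, -0.05979438116189359], [0.6368862039700851, -0.13204010524826662], [0.4582432383195957, -0.17430907647304664], [0.44183643616272494, -0.10198568114914341]] ctr [ 0.5395 -0.117 ] yaw 13.2829630687448 lug pred [ 0.6096 -0.1005] lens pred [ 0.5512 -0.1143]
 lens ray .0655 [ 0.5491 -0.1144  0.0655]  lug ray .045 [ 0.612  -0.1029  0.045 ]  pin .056 [ 0.4947 -0.3182  0.056 ]
```

Call:
{"fn": "step_arm", "kwargs": {"motion": [[3, -3, 43, 0, 0.6, 0], [0, 0, 30, 0, 0, 0], [0, 0, 16, 0, 0, 0], [0, 0, 0, 0, 0, 0]]}}

```text
clock: 6.05
position: [0.4992, -0.3071, 0.0322]
ee_rot: [0.087, 0.996, 0.003, 0.002]
ft_force: [0.3, 1.2, 0.4]
grip_width: 0.525
```

Run:
```python
from h import *
st()
rows([((.4953,-.3168,.033),-10)])
```

```text
t 6.05 p [ 0.4992 -0.3071  0.0322] psi -9.95 tilt [ 0.004  0.006 -1.   ] F [0.28 1.19 0.36] T [ 0.    0.07 -0.01] w 44.8 q [-0.07  0.52  0.69  1.8  -0.41  0.97  2.19]
[2.2, -10.2, -0.8, 0.4, 0.2, 0.0]
--
```

Call:
{"fn": "step_arm", "kwargs": {"motion": [[2, -8, 0, 0, 0, 0], [1, -2, 0, 0, 0, 0], [0, 0, 0, 0, 0, 0]]}}

```text
clock: 6.42
position: [0.4958, -0.3178, 0.035]
ee_rot: [0.086, 0.996, 0.003, 0.004]
ft_force: [0.3, -0.4, -0.0]
grip_width: 0.524
```

Run:
```python
from h import *
st(); snap("d")
crop("d","scene",195,102,90,70,8)
rows([((.4953,-.3168,.033),-10)])
```

```text
t 6.42 p [ 0.4958 -0.3178  0.035 ] psi -9.91 tilt [ 0.008  0.005 -1.   ] F [ 0.3  -0.37 -0.01] T [-0.03  0.06  0.02] w 44.8 q [-0.05  0.52  0.69  1.79 -0.41  0.97  2.21]
[0.6, 0.6, 1.8, 0.4, 0.4, 0.1]
--
```

View pics/d_scene_195_102.png

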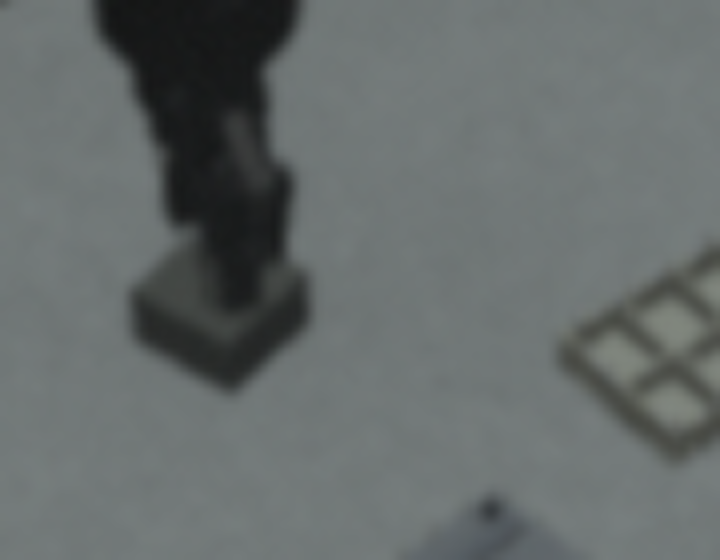

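The fingers straddle the pin above the block (tip about 235,300 in the crop), and the block has not shifted. Closing.

Call:
{"fn": "step_arm", "kwargs": {"motion": [[0.6, 0.6, 2, 0.4, 0.4, 0], [0, 0, 0, 0, 0, 0], [0, 0, 0, 0, 0, 0], [0, 0, 0, 0, 0, 0]], "jaw": 10, "force": 40}}

```text
clock: 7.02
position: [0.4955, -0.3165, 0.0328]
ee_rot: [0.086, 0.996, -0.001, -0.0]
ft_force: [-0.9, -0.2, 0.6]
grip_width: 0.172
```

Run:
```python
from h import *
st()
```

```text
t 7.03 p [ 0.4955 -0.3165  0.0328] psi -9.87 tilt [-0.001 -0.001 -1.   ] F [-0.93 -0.2   0.56] T [-0.01  0.03 -0.04] w 14.7 q [-0.06  0.53  0.7   1.79 -0.4   0.97  2.2 ]
```

Call:
{"fn": "step_arm", "kwargs": {"motion": [[0, 0, -25, 0, 0, 0], [0, 0, -35, 0, 0, 0], [0, 0, -15, 0, 0, 0], [0, 0, 0, 0, 0, 0]], "force": 60}}

```text
clock: 7.52
position: [0.4953, -0.3161, 0.1086]
ee_rot: [0.086, 0.996, -0.0, -0.001]
ft_force: [-0.4, 0.0, -0.8]
grip_width: 0.162
```

Run:
```python
from h import *
st()
snap("e"); crop("e","scene",195,92,90,70,8)
rows([((.6098,-.1003,.125),-10)])
```

```text
t 7.53 p [ 0.4953 -0.3161  0.1086] psi -9.87 tilt [-0.002 -0.001 -1.   ] F [-0.37  0.02 -0.83] T [-0.02  0.05  0.  ] w 13.9 q [-0.11  0.43  0.75  1.74 -0.32  1.1   2.14]
[-15.3, 46.4, -3.6, -0.0, -0.0, 0.0]
[-15.3, 46.4, -3.6, -0.0, -0.0, 0.0]
[-15.3, 46.4, -3.6, -0.0, -0.0, 0.0]
[-15.2, 46.4, -3.6, -0.0, -0.0, 0.0]
[-15.2, 46.4, -3.5, -0.0, -0.0, 0.0]
--
```

View pics/e_scene_195_92.png

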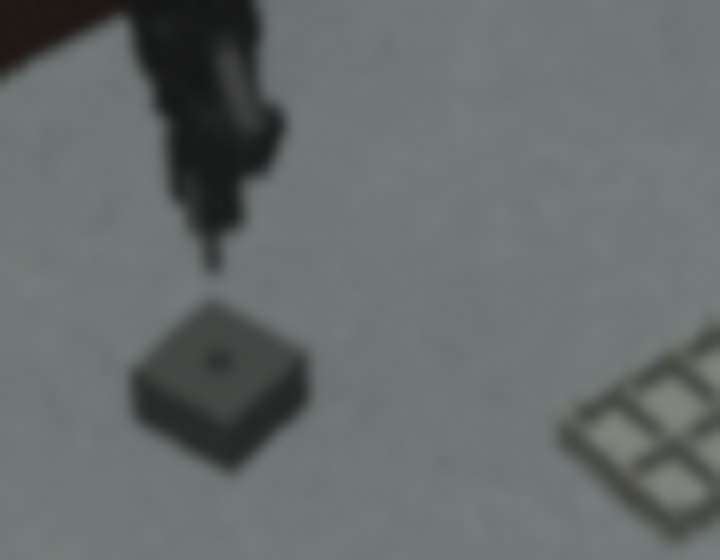

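The pin is held upright with its tip at crop (212,270), and the block's hole is empty at (220,358). I'll check the tip's offset from the TCP.

Run:
```python
from h import *
np.set_printoptions(precision=4,suppress=True)
print("tip",ray("scene",un(212,268,8,195,92),.0778),"hole",ray("scene",un(220,358,8,195,92),.03))
print(proj("scene",[.4953,-.3161,.0778]), un(212,268,8,195,92))
```

```text
tip [ 0.4957 -0.3177  0.0778] hole [ 0.4956 -0.3166  0.03  ]
[221.4256 125.3402] [221.0625 125.0625]
```

Call:
{"fn": "step_arm", "kwargs": {"motion": [[-15, 46, -4, 0, 0, 0], [-15, 46, -4, 0, 0, 0], [-15, 46, -4, 0, 0, 0], [-15, 46, -4, 0, 0, 0], [-10, 30, -2, 0, 0, 0], [0, 0, 0, 0, 0, 0]]}}

```text
clock: 8.38
position: [0.5996, -0.1098, 0.1164]
ee_rot: [0.087, 0.996, -0.0, -0.008]
ft_force: [-0.7, -0.4, -0.9]
grip_width: 0.161
```

Run:
```python
from h import *
st()
rows([((.6098,-.1003,.100),-10)])
```

```text
t 8.38 p [ 0.5996 -0.1098  0.1164] psi -9.96 tilt [-0.015  0.001 -1.   ] F [-0.74 -0.42 -0.94] T [-0.02  0.05 -0.04] w 13.8 q [-0.43  0.46  0.69  1.66 -0.31  1.15  1.74]
[-8.6, 11.1, 16.2, -0.1, -0.9, 0.0]
--
```

Call:
{"fn": "step_arm", "kwargs": {"motion": [[-8.5, 11, 16, 0, -0.9, 0], [0, 0, 0, 0, 0, 0]]}}

```text
clock: 8.62
position: [0.6081, -0.1016, 0.0978]
ee_rot: [0.087, 0.996, -0.001, -0.001]
ft_force: [-0.2, 0.7, 0.3]
grip_width: 0.162
```

Run:
```python
from h import *
st()
rows([((.6098,-.1003,.090),-10)])
snap("f"); crop("f","scene",205,160,60,50,12); crop("f","top",250,150,60,50,12)
o=manip.get_obs();p=np.array(o["position"]);z=Ro.from_quat(o["ee_rot"]).as_matrix()[:,2];print("tip pred px scene",proj("scene",p+z*.0308),"lug", proj("scene",[.6098,-.1003,.045]))
```

```text
t 8.62 p [ 0.6081 -0.1016  0.0978] psi -10.02 tilt [-0.003 -0.002 -1.   ] F [-0.2   0.66  0.3 ] T [-0.06 -0.01 -0.02] w 13.8 q [-0.43  0.49  0.68  1.67 -0.33  1.11  1.74]
[-1.5, 1.6, 7.8, -0.2, -0.1, -0.0]
--
tip pred px scene [223.01104496 189.21109575] lug [223.59638821 195.48711116]
```

View pics/f_scene_205_160.png

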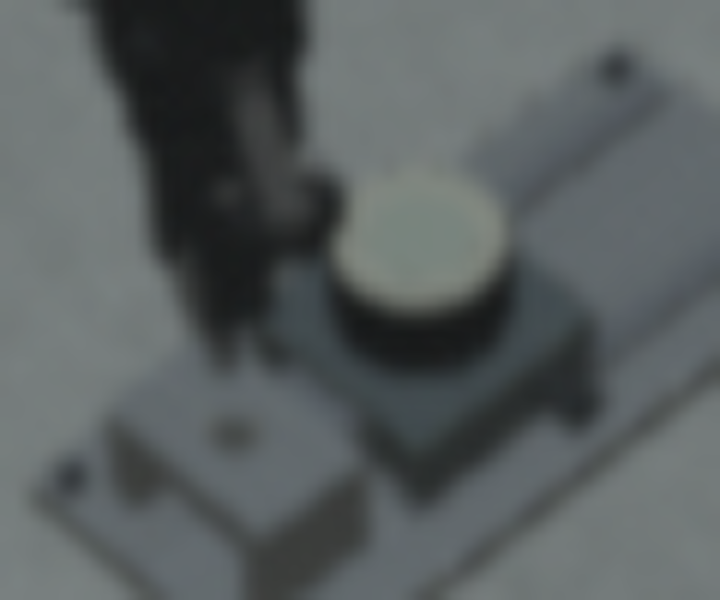

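View pics/f_top_250_150.png

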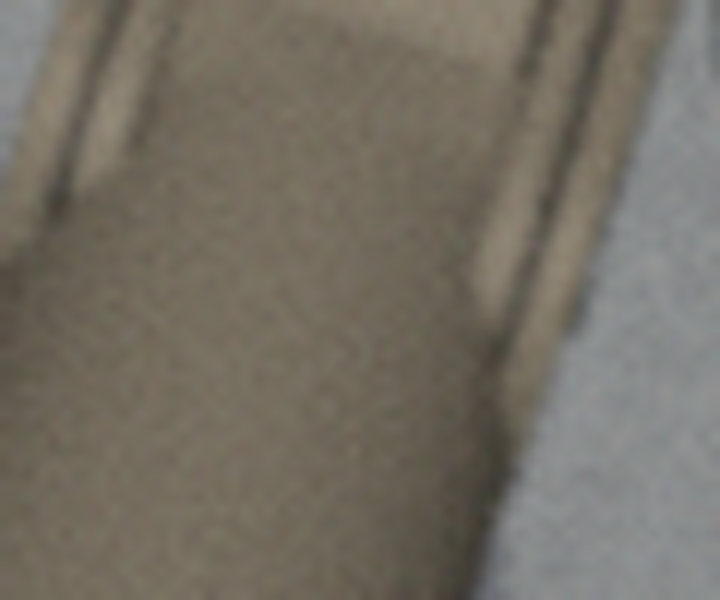

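The pin tip (crop 225,370) is straight above the lug hole (234,433), about 2 cm up. I'll correct sideways, then go down.

Call:
{"fn": "step_arm", "kwargs": {"motion": [[-1.5, 1.6, 8, 0, 0, 0], [-0.5, 0.5, 6, 0, 0, 0], [0, 0, 0, 0, 0, 0]]}}

```text
clock: 9.1
position: [0.6104, -0.1042, 0.0854]
ee_rot: [0.09, 0.996, -0.002, 0.0]
ft_force: [0.1, 0.4, 0.3]
grip_width: 0.159
```

Run:
```python
from h import *
st()
rows([((.6098,-.1003,.070),-10)])
```

```text
t 9.1 p [ 0.6104 -0.1042  0.0854] psi -10.33 tilt [-0.    -0.004 -1.   ] F [0.07 0.4  0.35] T [0. 0. 0.] w 13.6 q [-0.42  0.51  0.67  1.67 -0.34  1.08  1.74]
[1.3, 3.8, 15.4, -0.2, 0.0, -0.3]
--
```

Call:
{"fn": "step_arm", "kwargs": {"motion": [[1, 3.8, 0, 0, 0, 0], [0, 0, 0, 0, 0, 0]]}}

```text
clock: 9.35
position: [0.6101, -0.1001, 0.0856]
ee_rot: [0.09, 0.996, -0.002, 0.0]
ft_force: [-0.7, 0.0, -0.1]
grip_width: 0.156
```

Run:
```python
from h import *
st()
rows([((.6098,-.1003,.075),-10)])
```

```text
t 9.35 p [ 0.6101 -0.1001  0.0856] psi -10.33 tilt [-0.    -0.004 -1.   ] F [-0.7   0.   -0.13] T [ 0.02 -0.02 -0.02] w 13.3 q [-0.43  0.51  0.67  1.67 -0.34  1.08  1.73]
[0.3, -0.2, 10.6, -0.2, 0.0, -0.3]
--
```

Call:
{"fn": "step_arm", "kwargs": {"motion": [[0, 0, 5, -0.2, 0, 0], [0, 0, 5, 0, 0, 0], [0, 0, 0, 0, 0, 0]]}}

```text
clock: 9.72
position: [0.6101, -0.1, 0.075]
ee_rot: [0.09, 0.996, 0.0, 0.0]
ft_force: [-0.2, 0.4, 0.0]
grip_width: 0.166
```

Run:
```python
from h import *
st()
rows([((.6098,-.1003,.065),-10)])
```

```text
t 9.72 p [ 0.6101 -0.1     0.075 ] psi -10.32 tilt [ 0.001 -0.    -1.   ] F [-0.24  0.38  0.01] T [-0.03 -0.01 -0.01] w 14.1 q [-0.42  0.52  0.66  1.68 -0.35  1.06  1.74]
[0.3, -0.3, 10.0, 0.0, 0.0, -0.3]
--
```

Call:
{"fn": "step_arm", "kwargs": {"motion": [[0.2, -0.2, 4, 0, 0, 0], [0, 0, 4, 0, 0, 0], [0, 0, 0, 0, 0, 0]]}}

```text
clock: 10.1
position: [0.609, -0.1001, 0.0662]
ee_rot: [0.09, 0.996, 0.0, -0.001]
ft_force: [-1.3, -0.7, -0.9]
grip_width: 0.164
```

Run:
```python
from h import *
st()
```

```text
t 10.1 p [ 0.609  -0.1001  0.0662] psi -10.33 tilt [-0.001  0.    -1.   ] F [-1.35 -0.67 -0.94] T [ 0.04  0.25 -0.02] w 14.0 q [-0.42  0.53  0.66  1.69 -0.36  1.05  1.75]
```

Call:
{"fn": "step_arm", "kwargs": {"motion": [[0, 0, 4, 0, 0, 0], [0, 0, 4, 0, 0, 0], [0, 0, 4, 0, 0, 0], [0, 0, 0, 0, 0, 0]]}}

```text
clock: 10.6
position: [0.6089, -0.1, 0.0532]
ee_rot: [0.09, 0.996, 0.0, -0.001]
ft_force: [-1.1, 0.8, -1.0]
grip_width: 0.163
```

Run:
```python
from h import *
st()
```

```text
t 10.6 p [ 0.6089 -0.1     0.0532] psi -10.32 tilt [-0.001  0.001 -1.   ] F [-1.12  0.78 -1.  ] T [0.08 0.34 0.01] w 13.9 q [-0.41  0.54  0.65  1.7  -0.37  1.03  1.76]
```

Through the tongue without resistance. The last 8 mm or so brings the head down onto the lug.

Call:
{"fn": "step_arm", "kwargs": {"motion": [[0, 0, 4, 0, 0, 0], [0, 0, 3.5, 0, 0, 0], [0, 0, 2, 0, 0, 0], [0, 0, 0, 0, 0, 0]]}}

```text
clock: 11.1
position: [0.609, -0.1, 0.046]
ee_rot: [0.09, 0.996, 0.001, -0.001]
ft_force: [-1.2, 0.5, -1.5]
grip_width: 0.163
```

Run:
```python
from h import *
st()
```

```text
t 11.1 p [ 0.609 -0.1    0.046] psi -10.34 tilt [-0.001  0.002 -1.   ] F [-1.24  0.45 -1.47] T [0.09 0.53 0.03] w 13.9 q [-0.4   0.55  0.64  1.7  -0.38  1.02  1.76]
```

Call:
{"fn": "step_arm", "kwargs": {"motion": [[0, 0, 0, 0, 0, 0], [0, 0, 0, 0, 0, 0], [0, 0, 0, 0, 0, 0], [0, 0, -30, 0, 0, 0], [0, 0, -50, 0, 0, 0], [0, 0, -50, 0, 0, 0], [0, 0, -20, 0, 0, 0]], "jaw": 45}}

```text
clock: 11.98
position: [0.6091, -0.1004, 0.1981]
ee_rot: [0.09, 0.996, 0.0, -0.001]
ft_force: [-0.0, -0.2, -1.4]
grip_width: 0.529
```

Run:
```python
from h import *
st()
snap("g"); crop("g","scene",205,160,60,50,12)
```

```text
t 11.97 p [ 0.6091 -0.1004  0.1981] psi -10.34 tilt [-0.002  0.001 -1.   ] F [-0.02 -0.23 -1.45] T [ 0.04  0.02 -0.02] w 45.2 q [-0.46  0.4   0.72  1.56 -0.27  1.29  1.68]
```

View pics/g_scene_205_160.png

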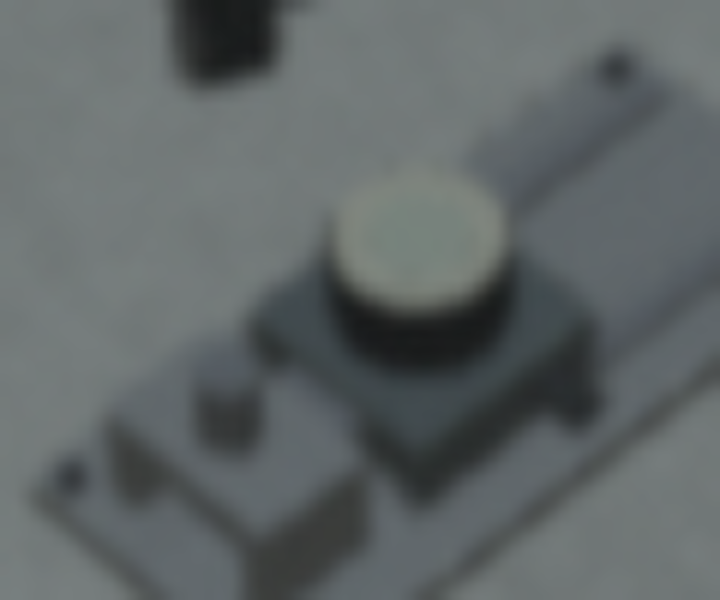

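The pin head now stands on the lug at crop (228,410), upright, with the camera home. Next is a closer measurement of the tab.

Run:
```python
from h import *
crop("g","scene",285,230,50,40,14)
crop("g","top",155,190,40,30,16)
crop("g","scene",245,215,90,100,6)
crop("g","top",140,150,80,70,8)
```

```text
(no output)
```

View pics/g_scene_285_230.png

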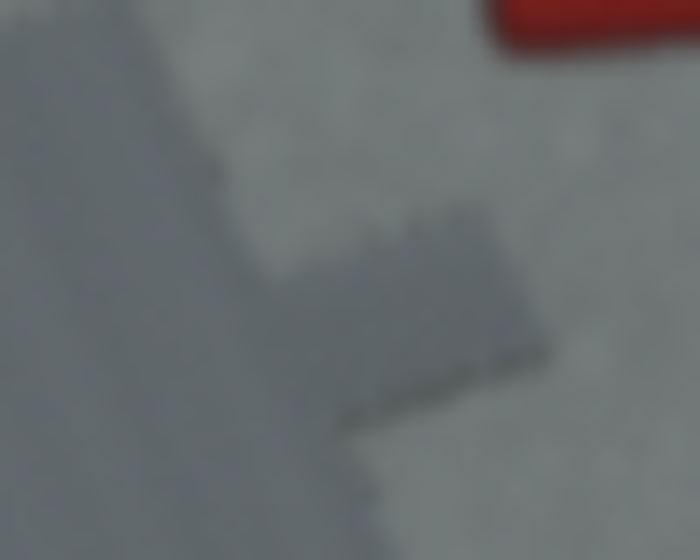

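View pics/g_top_155_190.png

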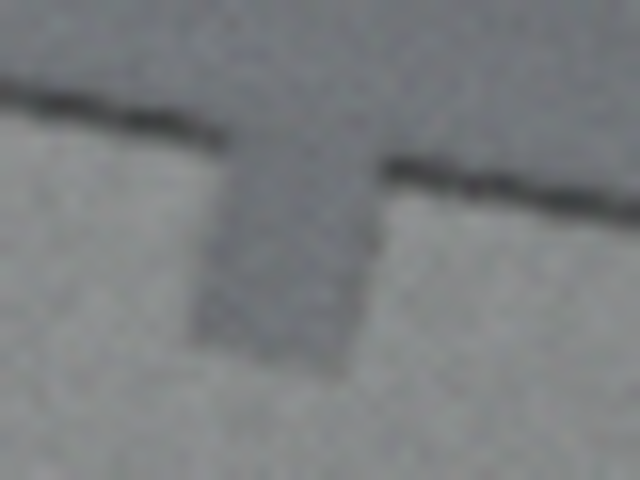

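Run:
```python
from h import *
np.set_printoptions(precision=4,suppress=True)
S=lambda U,V:un(U,V,14,285,230)
T=lambda U,V:un(U,V,16,155,190)
A=[]
for k,a,b in(("tipR",(488,208),(345,372)),("tipL",(550,345),(193,345)),("rootR",(270,280),(385,165)),("rootL",(338,425),(230,140))):
    X,e=tri(S(*a),T(*b)); A.append(X); print(k,X,e,ray("scene",S(*a),.091),ray("top",T(*b),.091))
S6=lambda U,V:un(U,V,6,245,215);T8=lambda U,V:un(U,V,8,140,150)
A=np.array(A);tip=A[:2].mean(0);root=A[2:].mean(0);print(tip,root,"yaw",np.degrees(np.arctan2(*(root-tip)[[1,0]])), np.linalg.norm(tip-root))
```

```text
tipR [0.501  0.1893 0.0995] [np.float64(0.1993993454939661), np.float64(0.22195354268907944)] [0.4967 0.1859 0.091 ] [0.502  0.1906 0.091 ]
tipL [0.5074 0.2169 0.0988] [np.float64(0.02761435992189892), np.float64(0.030271628163733626)] [0.504  0.2138 0.091 ] [0.5078 0.2187 0.091 ]
rootR [0.5403 0.1811 0.0975] [np.float64(0.20404587004883595), np.float64(0.22488331536084535)] [0.538  0.1779 0.091 ] [0.5403 0.1827 0.091 ]
rootL [0.546  0.2099 0.0959] [np.float64(0.27646671062010475), np.float64(0.29990302197632607)] [0.5446 0.2075 0.091 ] [0.5458 0.2115 0.091 ]
[0.5042 0.2031 0.0991] [0.5431 0.1955 0.0967] yaw -11.061574212834119 0.03973701384912268
```

View pics/g_scene_245_215.png

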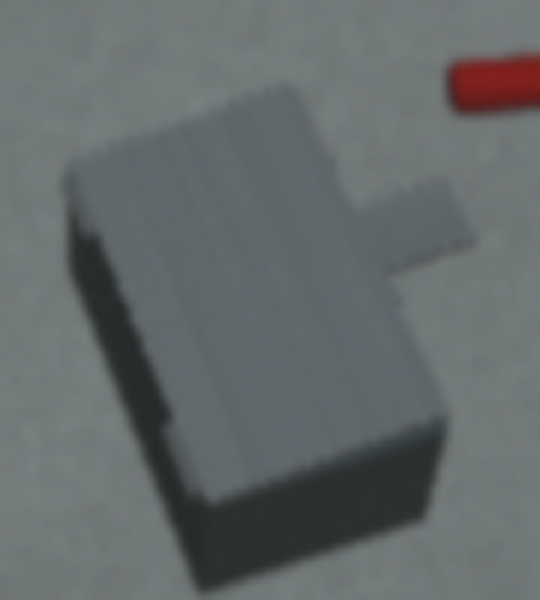

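View pics/g_top_140_150.png

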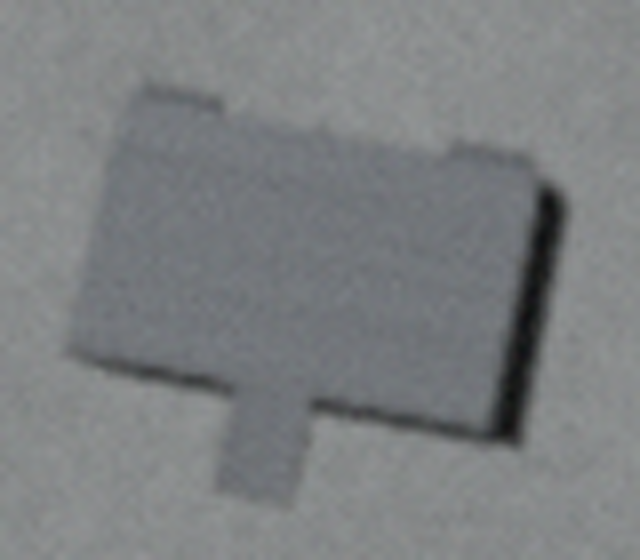

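Run:
```python
from h import *
rows([((.5114,.2003,.16),-12)])
```

```text
[25.0, 46.4, 6.3, 0.0, -0.0, 0.3]
[25.3, 46.2, 6.3, 0.0, -0.0, 0.3]
[25.5, 46.1, 6.3, 0.0, -0.0, 0.3]
[25.7, 46.0, 6.3, 0.0, -0.0, 0.3]
[26.0, 45.9, 6.3, 0.0, -0.0, 0.3]
[26.2, 45.7, 6.3, 0.0, -0.0, 0.3]
--
```

Call:
{"fn": "step_arm", "kwargs": {"motion": [[25, 46, 5, 0, 0, 0.3], [25, 46, 5, 0, 0, 0.3], [26, 46, 5, 0, 0, 0.3], [26, 46, 5, 0, 0, 0.3], [26, 46, 5, 0, 0, 0.3], [20, 30, 3, 0, 0, 0.3], [0, 0, 0, 0, 0, 0]], "jaw": 62}}

```text
clock: 12.95
position: [0.508, 0.1912, 0.1608]
ee_rot: [0.106, 0.994, -0.002, -0.004]
ft_force: [0.7, -0.9, -0.6]
grip_width: 0.723
```

Run:
```python
from h import *
st();rows([((.5114,.2003,.12),-12)])
```

```text
t 12.95 p [0.508  0.1912 0.1608] psi -12.2 tilt [-0.008 -0.004 -1.   ] F [ 0.67 -0.89 -0.65] T [-0.06 -0.01  0.01] w 61.7 q [-0.97  0.23  0.6   1.79 -0.14  1.17  1.03]
[-1.7, 9.9, 40.7, -0.3, -0.4, -0.2]
--
```

Call:
{"fn": "step_arm", "kwargs": {"motion": [[-2, 8, 36, -0.2, -0.4, 0], [0, 0, 15, 0, 0, 0], [0, 0, 0, 0, 0, 0]]}}

```text
clock: 13.32
position: [0.5117, 0.1961, 0.1074]
ee_rot: [0.107, 0.994, -0.002, -0.0]
ft_force: [0.5, -0.3, 0.2]
grip_width: 0.728
```

Run:
```python
from h import *
st();rows([((.5114,.2003,.07),-12)])
snap("i");crop("i","scene",275,200,70,60,10)
```

```text
t 13.32 p [0.5117 0.1961 0.1074] psi -12.29 tilt [-0.001 -0.004 -1.   ] F [ 0.54 -0.3   0.24] T [-0.04 -0.03 -0.04] w 62.1 q [-0.95  0.3   0.59  1.84 -0.18  1.06  1.06]
[1.1, 4.1, 37.4, -0.2, -0.0, -0.3]
--
```

View pics/i_scene_275_200.png

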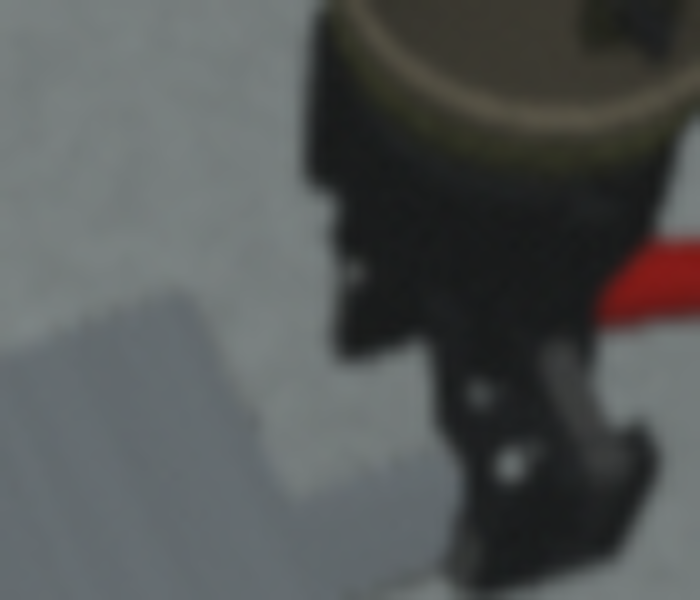

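One finger is on each side of the tab, with tips at about (370,350) and (500,580) and still above it. Going down.

Call:
{"fn": "step_arm", "kwargs": {"motion": [[1, 4, 15, 0, 0, 0], [0, 0, 14, 0, 0, 0], [0, 0, 6, 0, 0, 0], [0, 0, 0, 0, 0, 0]]}}

```text
clock: 13.92
position: [0.5131, 0.2008, 0.0725]
ee_rot: [0.107, 0.994, -0.0, 0.001]
ft_force: [-0.5, -0.1, 0.9]
grip_width: 0.726
```

Run:
```python
from h import *
st();rows([((.5114,.2003,.07),-12)])
```

```text
t 13.93 p [0.5131 0.2008 0.0725] psi -12.34 tilt [ 0.002 -0.001 -1.   ] F [-0.54 -0.11  0.92] T [-0.02  0.05  0.01] w 62.0 q [-0.94  0.35  0.57  1.86 -0.22  0.99  1.08]
[1.6, -0.9, 2.5, -0.0, 0.2, -0.3]
--
```

Call:
{"fn": "step_arm", "kwargs": {"motion": [[1.5, -1, 2.5, 0, 0, 0], [0, 0, 0, 0, 0, 0], [0, 0, 0, 0, 0, 0], [0, 0, 0, 0, 0, 0]], "jaw": 20, "force": 20}}

```text
clock: 14.42
position: [0.512, 0.203, 0.071]
ee_rot: [0.107, 0.994, 0.002, 0.002]
ft_force: [-0.1, 1.0, -1.0]
grip_width: 0.342
```

Run:
```python
from h import *
st()
```

```text
t 14.43 p [0.512 0.203 0.071] psi -12.25 tilt [ 0.005  0.003 -1.   ] F [-0.05  0.99 -1.  ] T [ 0.01 -0.01 -0.14] w 29.2 q [-0.94  0.35  0.57  1.87 -0.22  0.98  1.08]
```

Call:
{"fn": "step_arm", "kwargs": {"motion": [[-2, 0, -21, 0, 0, 0], [-5, 0, -21, 0, 0, 0], [-8.5, 0, -20, 0, 0, 0]]}}

```text
clock: 14.8
position: [0.5295, 0.1992, 0.1342]
ee_rot: [0.107, 0.994, 0.002, 0.005]
ft_force: [11.8, 2.6, -10.9]
grip_width: 0.346
```

```bash
cat >> h.py <<'E'
def arc(thn=[],p0=np.array([.512,.203,.071]),yaw=-12.,r=.131):
    a=np.deg2rad(yaw);ex=np.array([np.cos(a),np.sin(a),0]);ey=np.array([-np.sin(a),np.cos(a),0])
    d=np.array(manip.get_obs()["position"])-p0
    X=d@ex-r;Z=d[2]
    print("theta",np.arctan2(Z,-X),"rad err mm",(np.hypot(X,Z)-r)*1000,"y drift",d@ey*1000)
    if len(thn): rows([(p0+ex*r*(1-np.cos(t))+np.array([0,0,r*np.sin(t)]),yaw) for t in thn])
E
python3 - <<'E'
from h import *
st();arc([.7,.87,1.04])
E
```

```text
t 14.8 p [0.5295 0.1992 0.1342] psi -12.28 tilt [ 0.011  0.003 -1.   ] F [ 11.84   2.63 -10.86] T [ 0.38 -2.2   0.05] w 29.6 q [-0.95  0.3   0.59  1.78 -0.18  1.11  1.07]
theta 0.509522844759617 rad err mm -1.4142753328504898 y drift -0.10287841116442807
[-13.1, 0.3, -21.1, 0.3, 0.6, -0.3]
--
[-15.7, -0.0, -15.7, 0.0, 0.0, 0.0]
--
[-18.2, 0.0, -12.8, 0.0, 0.0, 0.0]
--
```

Run:
```python
from h import *
arc([.7,.87,1.04],r=.125)
```

```text
theta 0.5330538034273704 rad err mm -0.6177053770567709 y drift -0.10287841116442807
[-11.7, 0.2, -17.2, 0.3, 0.6, -0.3]
--
[-15.0, 0.0, -15.0, 0.0, 0.0, 0.0]
--
[-17.3, -0.0, -12.3, 0.0, 0.0, 0.0]
--
```

Call:
{"fn": "step_arm", "kwargs": {"motion": [[-12, 0, -17, 0, 0.5, 0], [-15, 0, -15, 0, 0, 0], [-17.5, 0, -12, 0, 0, 0]]}}

```text
clock: 15.18
position: [0.5739, 0.1896, 0.1795]
ee_rot: [0.107, 0.994, 0.003, 0.001]
ft_force: [2.7, 2.2, -8.5]
grip_width: 0.343
```

Run:
```python
from h import *
st();arc([1.2,1.37,1.54],r=.125)
snap("j");crop("j","scene",235,180,100,100,6)
```

```text
t 15.18 p [0.5739 0.1896 0.1795] psi -12.24 tilt [ 0.003  0.006 -1.   ] F [ 2.7   2.17 -8.51] T [ 0.5  -0.32 -0.03] w 29.3 q [-0.88  0.35  0.61  1.62 -0.22  1.23  1.13]
theta 1.0539526961829402 rad err mm -0.19279128906388165 y drift -0.24138035217631787
[-16.4, 0.4, -8.0, 0.4, 0.1, -0.2]
--
[-20.4, -0.0, -6.0, 0.0, 0.0, 0.0]
--
[-21.1, 0.0, -2.5, 0.0, 0.0, 0.0]
--
```

View pics/j_scene_235_180.png

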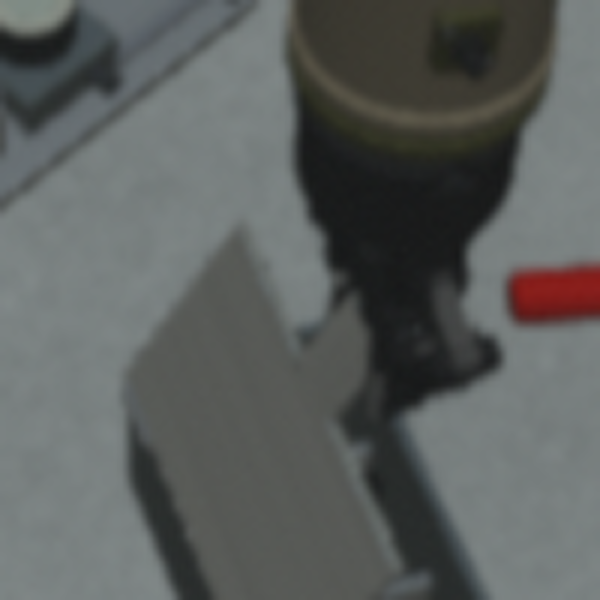

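The flap is swinging up with the tab still held between the pads (350,360). I'll carry on along the arc.

Call:
{"fn": "step_arm", "kwargs": {"motion": [[-16.5, 0, -7, 0.4, 0, 0], [-20, 0, -5, 0, 0, 0], [-21, 0, -2, 0, 0, 0]]}}

```text
clock: 15.65
position: [0.6296, 0.1775, 0.1951]
ee_rot: [0.106, 0.994, 0.0, -0.001]
ft_force: [-3.1, 0.6, 2.4]
grip_width: 0.344
```

Run:
```python
from h import *
st();arc([1.66],r=.125)
```

```text
t 15.65 p [0.6296 0.1775 0.1951] psi -12.22 tilt [-0.001  0.    -1.   ] F [-3.11  0.65  2.37] T [ 0.18  0.94 -0.04] w 29.4 q [-0.79  0.46  0.61  1.45 -0.27  1.31  1.2 ]
theta 1.533074306402265 rad err mm -0.7832669911350953 y drift -0.44859018988586175
[-15.8, 0.5, -0.4, -0.0, -0.1, -0.2]
--
```

Call:
{"fn": "step_arm", "kwargs": {"motion": [[-16, 0, 0, 0, 0, 0], [0, 0, 0, 0, 0, 0]]}}

```text
clock: 15.9
position: [0.6456, 0.174, 0.1951]
ee_rot: [0.107, 0.994, 0.0, -0.001]
ft_force: [1.1, 0.8, 1.6]
grip_width: 0.344
```

Run:
```python
from h import *
st();arc(r=.125)
snap("k");crop("k","scene",235,160,100,100,6)
```

```text
t 15.9 p [0.6456 0.174  0.1951] psi -12.25 tilt [-0.002  0.    -1.   ] F [1.14 0.8  1.64] T [ 0.29 -0.18 -0.03] w 29.4 q [-0.76  0.5   0.61  1.41 -0.29  1.32  1.22]
theta 1.6645311356957786 rad err mm -0.3080902812201969 y drift -0.5544553879277713
```

View pics/k_scene_235_160.png

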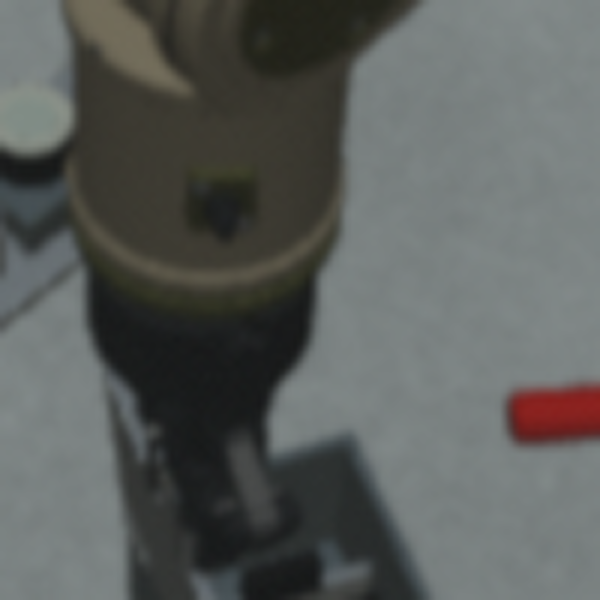

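Call:
{"fn": "step_arm", "kwargs": {"motion": [[0, 0, 0, 0, 0, 0], [0, 0, 0, 0, 0, 0], [0, 0, 0, 0, 0, 0], [0, 0, -30, 0, 0, 0], [0, 0, -50, 0, 0, 0], [10, 0, -30, 0, 0, 0], [50, 0, 0, 0, 0, 0], [50, 0, 0, 0, 0, 0], [50, 0, 0, 0, 0, 0], [50, 0, 0, 0, 0, 0], [0, 0, 0, 0, 0, 0]], "jaw": 60}}

```text
clock: 17.38
position: [0.4316, 0.2191, 0.308]
ee_rot: [0.106, 0.994, -0.001, -0.002]
ft_force: [0.5, -0.1, -0.0]
grip_width: 0.699
```

Run:
```python
from h import *
st()
snap("l");crop("l","scene",225,200,110,110,5);crop("l","top",140,130,80,80,7)
```

```text
t 17.38 p [0.4316 0.2191 0.308 ] psi -12.15 tilt [-0.004 -0.001 -1.   ] F [ 0.55 -0.11 -0.01] T [-0.04 -0.06 -0.01] w 59.7 q [-1.13 -0.04  0.55  1.72  0.02  1.46  0.78]
```

View pics/l_scene_225_200.png

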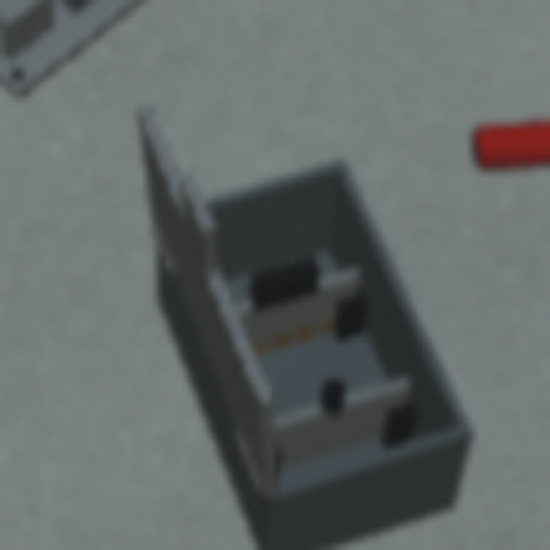

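View pics/l_top_140_130.png

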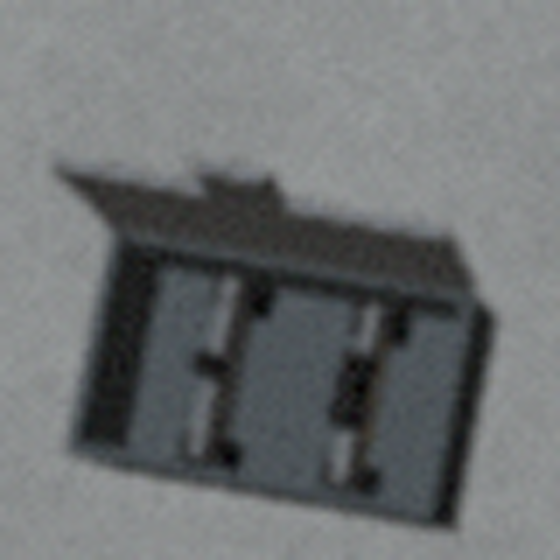

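The flap stands open. The contact insert, with the flat bar and brass contacts, is in the low-y slot, with its bar at scene crop (285,282) and top crop (352,388). The blank's stub is at top crop (208,362). Next I'll zoom in on the bar.

Run:
```python
from h import *
crop("l","scene",262,240,42,34,16)
crop("l","top",175,165,36,36,16)
```

```text
(no output)
```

View pics/l_scene_262_240.png

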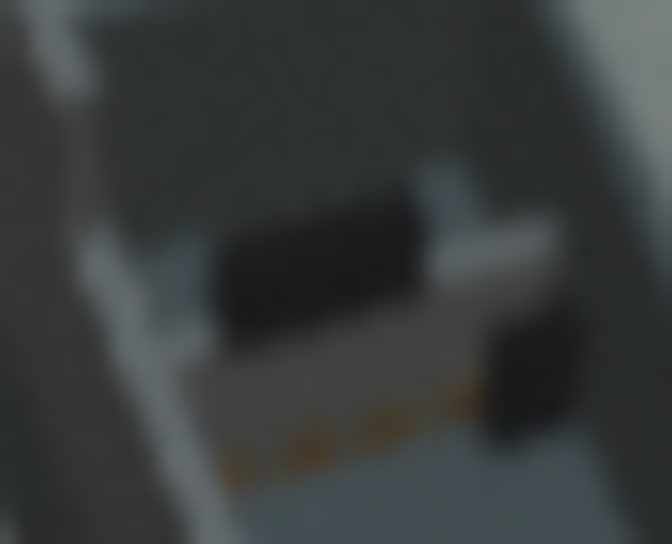

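View pics/l_top_175_165.png

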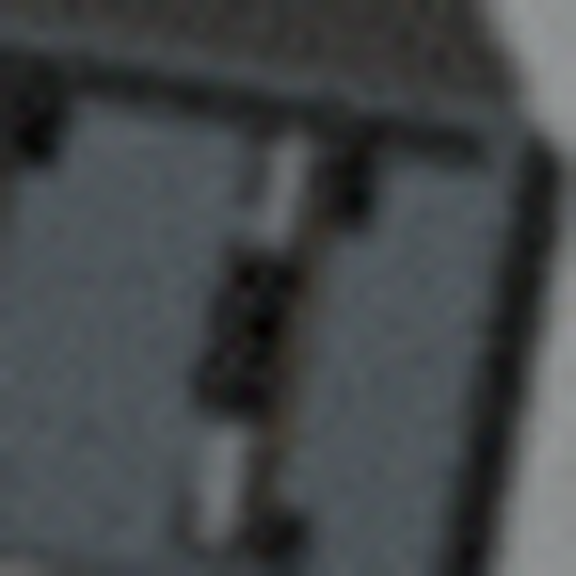

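Run:
```python
from h import *
np.set_printoptions(precision=4,suppress=True)
S=un(322,270,16,262,240);T=un(248,330,16,175,165)
print("bar",*tri(S,T),ray("scene",S,.066),ray("top",T,.066))
# plate ends top (z .055): top view far end ~(290,140)?, near (212,545)
print(ray("top",un(288,135,16,175,165),.055),ray("top",un(213,540,16,175,165),.055))
# box rim front corners and stub
print("stub",*tri(un(333,397,5,225,200),un(208,362,7,140,130)))
# rim corners top z .085: 
f=lambda U,V:ray("top",un(U,V,7,140,130),.085)
print(f(72,450),f(455,522),f(118,235),f(492,310))
g=lambda U,V:ray("scene",un(U,V,5,225,200),.085)
print(g(343,165),g(470,432),g(270,490),g(210,205))
# flap tip/hinge angle: top edge of flap corners in top view
```

```text
bar [0.5858 0.1532 0.064 ] [np.float64(0.3108730580193774), np.float64(0.33989072220524086)] [0.5859 0.1546 0.066 ] [0.5864 0.1522 0.066 ]
[0.6253 0.1459 0.055 ] [0.5474 0.1613 0.055 ]
stub [0.5999 0.2165 0.063 ] [np.float64(0.23038401652850563), np.float64(0.2434051949231504)]
[0.5612 0.2698 0.085 ] [0.5257 0.1064 0.085 ] [0.6538 0.2496 0.085 ] [0.6166 0.089  0.085 ]
[0.53   0.1211 0.085 ] [0.5626 0.2733 0.085 ] [0.6582 0.2492 0.085 ] [0.6    0.1062 0.085 ]
```

Run:
```python
from h import *
rows([((.582,.1542,.18),-12)])
```

```text
[-39.5, -7.5, 31.9, -0.0, -0.0, -0.1]
[-39.5, -7.6, 31.9, -0.0, -0.0, -0.1]
[-39.5, -7.7, 31.9, -0.0, -0.0, -0.1]
[-39.4, -7.8, 32.0, -0.0, -0.0, -0.1]
--
```

Call:
{"fn": "step_arm", "kwargs": {"motion": [[-39, -8, 32, 0, 0, 0], [-39, -8, 32, 0, 0, 0], [-39, -8, 32, 0, 0, 0], [-32, -8, 22, 0, 0, 0], [0, 0, 0, 0, 0, 0]], "jaw": 36}}

```text
clock: 18.1
position: [0.5826, 0.1482, 0.1855]
ee_rot: [0.11, 0.994, -0.003, 0.001]
ft_force: [0.3, 0.1, 0.9]
grip_width: 0.423
```

Run:
```python
from h import *
st();rows([((.582,.1542,.12),-12)])
```

```text
t 18.1 p [0.5826 0.1482 0.1855] psi -12.62 tilt [ 0.001 -0.007 -1.   ] F [0.32 0.07 0.93] T [ 0.05  0.04 -0.01] w 36.1 q [-0.88  0.36  0.69  1.62 -0.23  1.25  1.2 ]
[1.0, 3.0, 32.7, -0.2, 0.1, -0.3]
[1.0, 2.9, 32.7, -0.2, 0.1, -0.3]
--
```

Call:
{"fn": "step_arm", "kwargs": {"motion": [[2, 6, 30, -0.4, 0, -0.4], [0, 0, 30, 0, 0, 0], [0, 0, 10, 0, 0, 0], [0, 0, 0, 0, 0, 0]]}}

```text
clock: 18.6
position: [0.5851, 0.1528, 0.1154]
ee_rot: [0.108, 0.994, -0.001, 0.003]
ft_force: [0.1, 0.2, 0.3]
grip_width: 0.423
```

Run:
```python
from h import *
st();rows([((.582,.1542,.09),-12)])
snap("m");crop("m","scene",225,190,110,110,5);crop("m","top",140,130,80,80,7)
```

```text
t 18.6 p [0.5851 0.1528 0.1154] psi -12.39 tilt [ 0.006 -0.002 -1.   ] F [0.06 0.23 0.34] T [-0.03  0.02  0.04] w 36.1 q [-0.85  0.43  0.66  1.69 -0.28  1.11  1.24]
[3.5, 0.7, 25.3, -0.0, 0.4, -0.4]
--
```

View pics/m_scene_225_190.png

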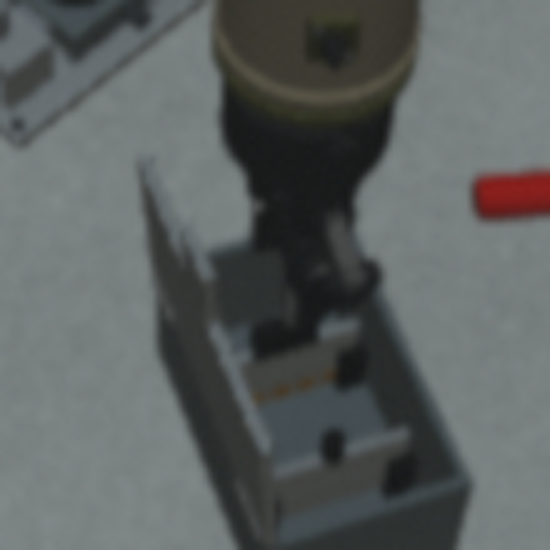

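The gripper is above the insert and clear of the flap, and the flap has not moved. Going down.

Call:
{"fn": "step_arm", "kwargs": {"motion": [[3.5, 1, 20, 0, 0.4, 0], [0, 0, 16, 0, 0, 0], [0, 0, 0, 0, 0, 0]]}}

```text
clock: 19.08
position: [0.5829, 0.1554, 0.0793]
ee_rot: [0.108, 0.994, 0.001, 0.001]
ft_force: [-0.2, -1.6, -0.3]
grip_width: 0.421
```

Run:
```python
from h import *
st();rows([((.582,.1542,.048),-12)])
```

```text
t 19.07 p [0.5829 0.1554 0.0793] psi -12.35 tilt [ 0.002  0.002 -1.   ] F [-0.21 -1.58 -0.34] T [-0.02  0.05  0.04] w 35.9 q [-0.84  0.47  0.64  1.72 -0.32  1.05  1.26]
[0.7, -1.4, 31.3, 0.1, 0.1, -0.4]
--
```

Call:
{"fn": "step_arm", "kwargs": {"motion": [[1, -1.5, 12, 0, 0, 0], [0, 0, 12, 0, 0, 0], [0, 0, 6, 0, 0, 0], [0, 0, 0, 0, 0, 0]]}}

```text
clock: 19.58
position: [0.5817, 0.1539, 0.0472]
ee_rot: [0.108, 0.994, 0.001, 0.001]
ft_force: [1.3, 0.9, 0.3]
grip_width: 0.421
```

Run:
```python
from h import *
st();rows([((.582,.1542,.048),-12)])
snap("n");crop("n","scene",225,190,110,110,5)
```

```text
t 19.57 p [0.5817 0.1539 0.0472] psi -12.37 tilt [ 0.002  0.002 -1.   ] F [1.3  0.86 0.33] T [-0.02 -0.01 -0.  ] w 35.9 q [-0.82  0.51  0.62  1.75 -0.34  0.99  1.28]
[-0.3, 0.4, -0.8, 0.1, 0.1, -0.4]
--
```

View pics/n_scene_225_190.png

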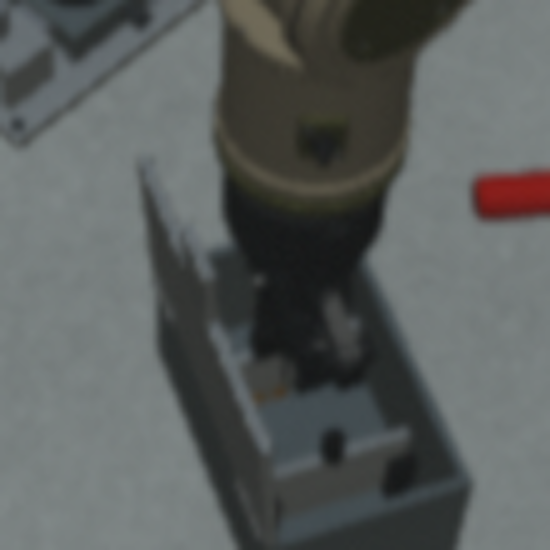

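The fingers straddle the bar inside the box, with the flap and the blank undisturbed. Closing.

Call:
{"fn": "step_arm", "kwargs": {"motion": [[0, 0, 0, 0, 0, 0], [0, 0, 0, 0, 0, 0], [0, 0, 0, 0, 0, 0], [0, 0, 0, 0, 0, 0]], "jaw": 3, "force": 45}}

```text
clock: 20.18
position: [0.5826, 0.1543, 0.0488]
ee_rot: [0.108, 0.994, 0.002, 0.002]
ft_force: [0.1, 0.8, -0.1]
grip_width: 0.11
```

Run:
```python
from h import *
st()
```

```text
t 20.18 p [0.5826 0.1543 0.0488] psi -12.36 tilt [ 0.004  0.003 -1.   ] F [ 0.09  0.78 -0.13] T [-0.02  0.02 -0.02] w 9.4 q [-0.82  0.51  0.62  1.74 -0.34  1.    1.28]
```

Call:
{"fn": "step_arm", "kwargs": {"motion": [[0, 0, -8, 0, 0, 0], [0, 0, -10, 0, 0, 0], [0, 0, -12, 0, 0, 0], [0, 0, -12, 0, 0, 0]], "force": 60}}

```text
clock: 20.68
position: [0.5823, 0.154, 0.0934]
ee_rot: [0.108, 0.994, 0.001, 0.002]
ft_force: [0.5, 0.4, -1.2]
grip_width: 0.105
```

Run:
```python
from h import *
st();rows([((.5826,.1543,.2),-12.3)],v=25)
```

```text
t 20.68 p [0.5823 0.154  0.0934] psi -12.37 tilt [ 0.003  0.002 -1.   ] F [ 0.53  0.39 -1.17] T [ 0.02  0.   -0.02] w 9.0 q [-0.85  0.45  0.65  1.71 -0.3   1.07  1.25]
[-0.1, 0.1, -21.3, 0.0, 0.0, -0.0]
[-0.1, 0.1, -21.3, 0.0, 0.0, -0.0]
[-0.1, 0.1, -21.3, 0.0, 0.0, -0.0]
[-0.1, 0.1, -21.3, 0.0, 0.0, -0.0]
[-0.1, 0.1, -21.3, 0.0, 0.0, -0.0]
--
```

Call:
{"fn": "step_arm", "kwargs": {"motion": [[0, 0, -21, 0, 0, 0], [0, 0, -22, 0, 0, 0], [0, 0, -22, 0, 0, 0], [0, 0, -22, 0, 0, 0], [0, 0, -20, 0, 0, 0], [0, 0, 0, 0, 0, 0]]}}

```text
clock: 21.42
position: [0.5825, 0.1534, 0.2094]
ee_rot: [0.108, 0.994, 0.003, 0.004]
ft_force: [-0.3, -0.3, -1.1]
grip_width: 0.101
```

Run:
```python
from h import *
st()
snap("p");crop("p","scene",225,150,110,110,5)
```

```text
t 21.43 p [0.5825 0.1534 0.2094] psi -12.42 tilt [ 0.008  0.005 -1.   ] F [-0.32 -0.35 -1.08] T [-0.    0.03  0.01] w 8.6 q [-0.89  0.33  0.69  1.6  -0.22  1.28  1.2 ]
```

View pics/p_scene_225_150.png

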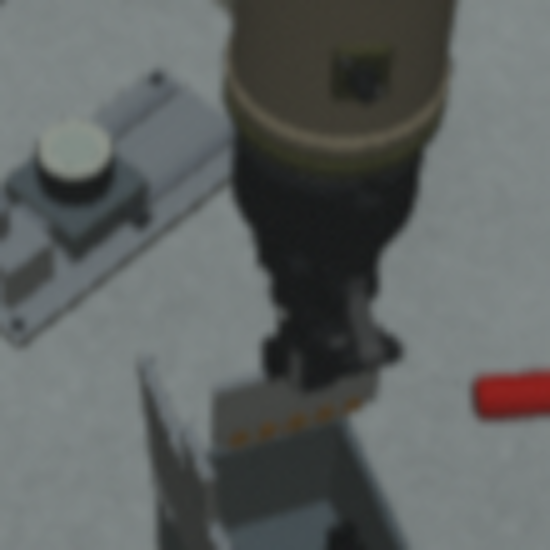

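Run:
```python
from h import *
np.set_printoptions(precision=4,suppress=True)
a=ray("scene",un(212,452,5,225,150),.1656);b=ray("scene",un(378,402,5,225,150),.1656);print(a,b,(a+b)/2,np.linalg.norm(a-b))
e=np.array([.5825,.1534]);d=.004*np.array([np.cos(np.deg2rad(12.4)),-np.sin(np.deg2rad(12.4))]);print("pred edge",e+d)
t=np.array([.5510,-.1138])-d;print(t)
rows([((*t,.195),-12.4),((*t,.160),-12.4)])
```

```text
[0.6266 0.1461 0.1656] [0.546  0.1632 0.1656] [0.5863 0.1546 0.1656] 0.08246594533078654
pred edge [0.5864 0.1525]
[ 0.5471 -0.1129]
[-4.7, -53.5, 2.2, 0.1, 0.0, -0.0]
[-4.7, -53.5, 2.3, 0.1, 0.0, -0.0]
[-4.7, -53.5, 2.3, 0.1, 0.0, -0.0]
[-4.7, -53.5, 2.4, 0.1, 0.0, -0.0]
[-4.7, -53.5, 2.4, 0.1, 0.0, -0.0]
--
[0.0, 0.0, 35.0, 0.0, 0.0, 0.0]
--
```

The insert is out, upright and 82 mm long as measured, with its edge centre matching the prediction to 2 mm. I'll carry it over the lens.

Call:
{"fn": "step_arm", "kwargs": {"motion": [[-3, -30, 0, 0, 0, 0], [-4, -45, 0, 0, 0, 0], [-4, -45, 1, 0, 0, 0], [-4, -45, 1, 0, 0, 0], [-4, -45, 1, 0, 0, 0], [-4, -30, 1, 0, 0, 0], [0, -10, 0, 0, 0, 0], [0, 0, 0, 0, 0, 0]]}}

```text
clock: 22.52
position: [0.5454, -0.101, 0.1944]
ee_rot: [0.107, 0.994, 0.0, -0.003]
ft_force: [0.0, 0.7, -0.4]
grip_width: 0.106
```

Run:
```python
from h import *
st();rows([((.5471,-.1129,.17),-12.4)])
```

```text
t 22.52 p [ 0.5454 -0.101   0.1944] psi -12.24 tilt [-0.006  0.001 -1.   ] F [ 0.01  0.75 -0.37] T [0.03 0.   0.04] w 9.0 q [-0.6   0.25  0.82  1.73 -0.2   1.25  1.63]
[-4.3, -11.3, 24.4, 0.0, -0.4, 0.2]
--
```

Call:
{"fn": "step_arm", "kwargs": {"motion": [[-3, -9, 12, 0, -0.3, 0], [-1, -2, 9, 0, 0, 0], [0, 0, 8, 0, 0, 0], [0, 0, 0, 0, 0, 0], [0, 0, 0, 0, 0, 0]]}}

```text
clock: 23.15
position: [0.5474, -0.109, 0.162]
ee_rot: [0.104, 0.995, 0.0, -0.001]
ft_force: [-0.0, -0.2, -1.0]
grip_width: 0.106
```

Run:
```python
from h import *
st();rows([((.5471,-.1129,.16),-12.4)])
```

```text
t 23.15 p [ 0.5474 -0.109   0.162 ] psi -11.91 tilt [-0.003  0.001 -1.   ] F [-0.   -0.18 -1.02] T [ 0.01 -0.02  0.02] w 9.1 q [-0.57  0.3   0.81  1.76 -0.23  1.18  1.67]
[-0.5, -3.9, 2.0, 0.0, -0.2, 0.5]
--
```

Call:
{"fn": "step_arm", "kwargs": {"motion": [[-0.5, -4, 2, 0, -0.2, 0], [0, 0, 0, 0, 0, 0], [0, 0, 0, 0, 0, 0]]}}

```text
clock: 23.52
position: [0.5474, -0.1132, 0.1605]
ee_rot: [0.104, 0.995, 0.0, 0.001]
ft_force: [1.2, -0.4, -1.5]
grip_width: 0.099
```

Run:
```python
from h import *
st()
snap("q");crop("q","scene",195,130,90,80,7);
im=cv2.imread("pics/q_scene.png")
cv2.imwrite("pics/q_both.png",np.vstack([im[60:340,:],cv2.imread("pics/q_top.png")[60:340]]))
```

```text
t 23.52 p [ 0.5474 -0.1132  0.1605] psi -11.91 tilt [ 0.002  0.    -1.   ] F [ 1.16 -0.4  -1.53] T [ 0.02  0.07 -0.03] w 8.5 q [-0.56  0.3   0.81  1.77 -0.23  1.17  1.68]
```

View pics/q_scene_195_130.png

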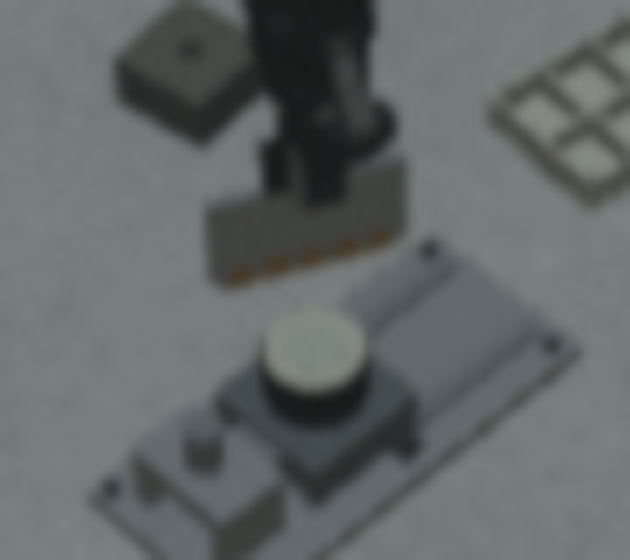

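View pics/q_both.png

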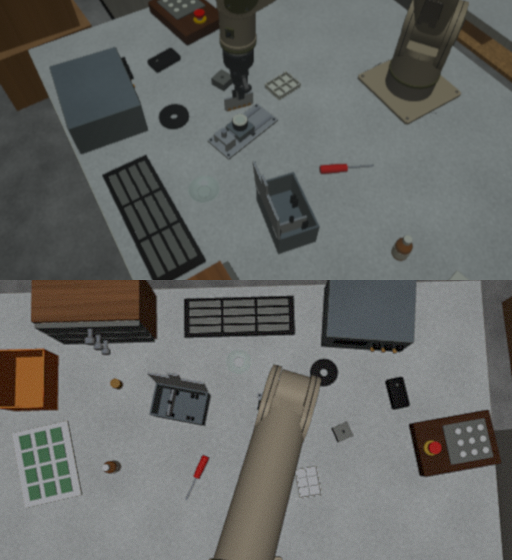

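The insert hangs upright with its contact edge mid at crop (311,263), above the lens at (315,348). The pin is seated, the flap is open, and the bystanders look unmoved. A numeric check before handing in:

Run:
```python
from h import *
np.set_printoptions(precision=4,suppress=True)
f=lambda U,V,z:ray("scene",un(U,V,7,195,130),z)
z=.1605-.0438
print("edge z",z,"mid",(f(218,287,z)+f(405,240,z))/2,"lens",f(315,348,.0655), "len",np.linalg.norm(f(218,287,z)-f(405,240,z)))
ex=np.array([np.cos(np.deg2rad(-12.2)),np.sin(np.deg2rad(-12.2)),0]);H=np.array([.6395,.174,.087])
for th in(1.25,1.4,1.55,1.65,1.8):
    print(th,[ (np.round(proj(c,H+.14*(-np.cos(th)*ex+np.array([0,0,np.sin(th)]))),1)).tolist() for c in("scene","top")])
crop("q","top",140,130,80,80,7); crop("q","scene",240,210,60,60,10)
```

```text
edge z 0.1167 mid [ 0.5501 -0.1135  0.1167] lens [ 0.5504 -0.1128  0.0655] len 0.07619496171258211
1.25 [[288.6, 233.2], [168.7, 175.0]]
1.4 [[280.0, 234.5], [169.8, 167.3]]
1.55 [[270.9, 236.7], [171.2, 159.6]]
1.65 [[264.8, 238.6], [172.3, 154.5]]
1.8 [[255.7, 242.1], [174.1, 147.2]]
```

View pics/q_top_140_130.png

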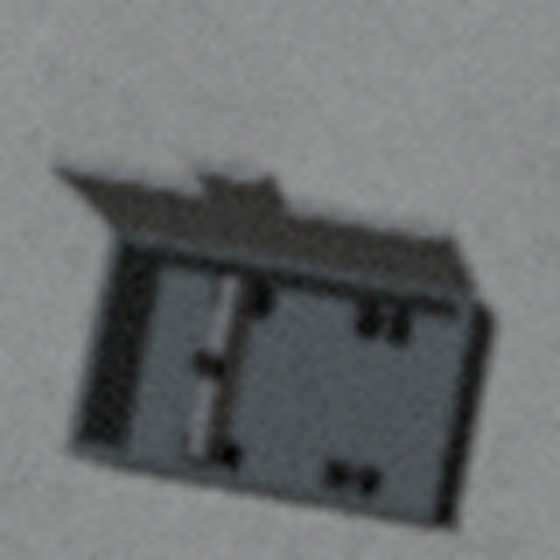

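View pics/q_scene_240_210.png

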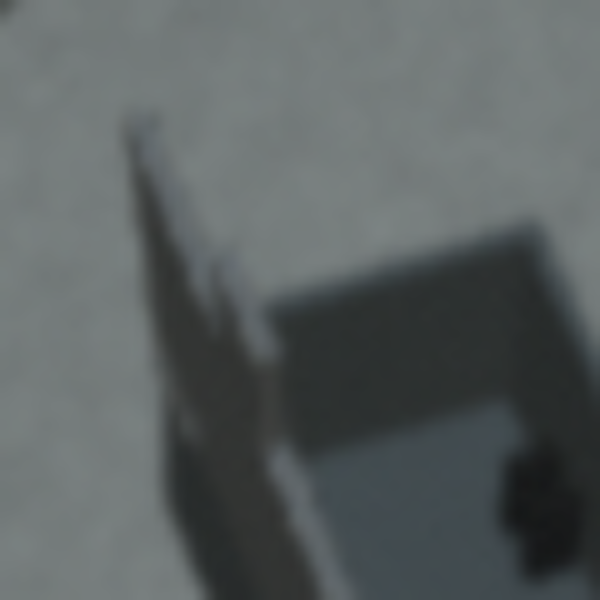

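Both views put the flap at about 1.65 rad. The edge is within about 1 mm sideways of the lens and about 51 mm above it. Handing in.

Run:
```python
from h import *
st(); print(manip.hand_in())
```

```text
t 23.62 p [ 0.5474 -0.1132  0.1604] psi -11.9 tilt [ 0.002  0.    -1.   ] F [ 0.24 -0.6  -0.76] T [-0.03  0.06 -0.01] w 8.9 q [-0.56  0.3   0.81  1.77 -0.23  1.17  1.68]
the job is handed in; nothing more can be done
None
```

I handed the job in at 23.6 s of the 72 s allowed, with the arm holding the contact insert still over the camera window. The hand-in reports no verdict, so these are my own last checks.

**What I did:** I pushed the camera carriage to its stop and put the pin down through the lug and tongue until its head rested on the lug. I then swung the flap open by its tab, drew the contact insert straight up and carried it over the window.

**Last checks:**
- **Carriage:** the lens measured 60 mm from the lug hole, as it should when home.
- **Pin:** it went in without resistance, with the tool at seating height to within 0.2 mm. After release the head stands upright on the lug.
- **Flap:** about 1.65 rad in both views.
- **Insert:** held at a jaw opening of about 9 mm, with the tool within 0.01 rad of vertical. Its edge is about 1 mm sideways from the window's centre and about 51 mm above it, with nothing touching the camera or stand.
- **Blank and bystanders:** the blank stayed in its slot and the bystanders look unmoved in the last pictures.

**What disagreed:**
- The two cameras differed by up to about 3 mm at the lug and lens, and about 5 mm at the tab.
- The tab measured about 8 mm higher than the stated height; I used the stated height there and the grip held.
- The tab arc I first planned was too wide and pulled on the hinge with about 15 N, so I cut the radius from 131 to 125 mm partway.
- The tool drifted up to 10 mm sideways when going down, and I corrected that before each grip or insertion.

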